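# Weed out the loose-handled knife

### The job

Check the three kitchen knives standing in the wooden block for handles that have worked loose on their rivets: with each blade left down in its slot, rock the handle gently back and forth along the line of the row, to the end of its play both ways, without levering the blade hard against its slot. Draw out any knife with a loose handle and set it gently, blade down, in the open empty glass jar; leave sound knives fully home in the block and everything else where it stands.

Things in the scene. Friction and masses are not known exactly. Their poses are not given: they have to be found in the camera images.
- block: slim wooden knife block held fast on suction feet, 70 mm (x) by 220 mm (y) by 100 mm high; origin under its centre, z up. Three slots in its top, in a row along its y axis at y = -75, 0 and +75 mm, each 5 mm (x) by 25.5 mm (y) and 92 mm deep (floor 8 mm above the counter), with a knife standing on the floor of each. Which knife stands in which slot differs each time
- knife_a: kitchen knife, 195 mm long, point down in a slot; any of the three may be the loose one. Origin: middle of the blade's lower end. z along the blade up to the handle, y across the blade's width (along the row), x normal to its flat. Steel blade 98 x 24 x 3 mm (55 g with tang); black riveted handle (35 g) 16 mm thick (x), 24 mm wide (y), from 101 to 195 mm above the origin; front rivet 113 mm above it, its axis along x
- knife_b: knife that looks the same as knife_a, with the same sizes, origin and axes. In every knife the blade has 0.75 mm to spare on each side of its slot along y, so even a sound knife leans as a whole about 2.5 mm each way at its butt before it comes up solid
- knife_c: knife that looks the same as knife_a, with the same sizes, origin and axes. A blade and its slot are harmed when they press on each other with more than 30 N, which some 9 N sideways near the butt, or twisting a tightly gripped handle, will do; once a handle comes up solid, 2 to 3 N sideways there is plenty
- butt_a (a point): middle of the butt (top end) of knife_a's handle, 82 mm above the front rivet; moves with the handle, the body knife_a with the blade. A sound handle does not turn on its rivets (under 1 mm at the butt)
- butt_b (a point): the same point of knife_b. A loose handle, on whichever knife, swings about its front rivet 0.13 rad each way (10.5 mm at the butt, on top of the lean in the slot) against slight friction (under 0.5 N at the butt), then comes up solid
- butt_c (a point): the same point of knife_c. At the start every handle stands about in line with its blade
- jar: open, empty, squat glass jar, 98 mm high, 92 mm wide, mouth 76 mm wide inside, floor 6 mm thick, 0.3 to 0.5 kg, loose; origin under its centre, z up. A knife let go in it leans on its rim with the handle sticking out; harmed above 30 N between knife and jar
- jar_rim (a point): centre of the jar's mouth, 98 mm above its foot
- cup: blue melamine mug, 80 mm wide, 85 mm high, handle on one side; bystander, origin under its centre
- spoon1: aluminium spoon 180 mm long, lying on the counter; bystander, origin near its middle
- spoon2: second aluminium spoon like spoon1; bystander
- shaker: steel salt shaker, 36 mm wide, 77 mm high, standing between block and jar; bystander, origin under its centre
- katori: small steel bowl, 90 mm wide, 40 mm high; bystander, origin under its centre
- pickle: closed brown glass jar with a white cap, 72 mm wide, 100 mm high; bystander, origin under its centre
- tin: round aluminium tin, 84 mm wide, 110 mm high; bystander, origin under its centre
Not all that is in view belongs to the job. What is shaped like the knife_a but red or yellow is not meant.

How it is judged:
By the outcome, as a careful person would: the job done as asked, in the order asked, and still so for the second after the job is handed in, with the robot touching nothing.
It also fails if it takes over 64 s, if anything falls off the work surface, if the arm or the gripper's body presses on something with over 40 N, if the wrist force passes 120 N, or if a joint passes its speed limit or range.

### The arm

A 6-joint arm with a two-finger parallel gripper is mounted at the origin on the work surface. World frame = base frame: x ahead of the robot, y to its left, z up, the work surface at z = 0. Lengths are in m, angles in rad, forces in N, time in s.
With the tool pointing down it reaches from about 0.35 to 0.775 m from the base axis. Payload 7.3 kg.
Tool frame: the origin (TCP) lies midway between the tips of the shut fingers; the grasp point (between the pads) lies 19 mm behind it; z points along the fingers, y is the direction in which the jaws open and shut (so a half turn about z gives the same grasp; the last joint's range is limited). The gripper opens to 92 mm and grips with 3 to 60 N. Pads are 19 mm wide; open, the fingers measure 130 mm over their backs; the gripper's body (75 mm by 190 mm) begins 47 mm behind the grasp point.
Start: joints at [0.967, 0.342, 1.524, -0, 1.275, -0.146], TCP at [0.232, 0.471, 0.227] pointing down, gripper open.
Joint ranges: [-2.53, 2.53], [-0.77, 2.02], [0.04, 2.7], [-1, 4.14], [0.28, 2.66], [-3.11, 3.11]. Speed limits (rad/s): [2.57, 2.57, 3.14, 3.14, 3.14, 3.14].

### API

Orientations are given as [roll, pitch, yaw] about the fixed x, y, z axes, in that order (R = Rz(yaw) Ry(pitch) Rx(roll)).
In Python, from cell import robot gives the robot as it stands.
- The arm moves only by the tool step_arm, never from a script. Its argument "moves" is a list that holds one entry, the list of rows, each a list of 4 numbers: the shift along the tool's x, y, z in m, then the turn about the tool's z in rad. In form: [[[dx, dy, dz, roll], ...]]. A call has 1 to 8 rows; each row shifts and turns the commanded pose from where the row before left it, along the tool's axes as they then stand; what a row does not reach is not made up. A row lasts 1/12 s, in which the tool goes at most 41.7 mm and 7.16 degrees, less where a joint would pass 70% of its speed; a pose out of reach is approached as far as the arm can. A call with a gripper value outside its range is refused whole. "hand" is the opening, from 0 (shut) to 1 (fully open), set as the call begins (left out, the last holds). The fingers move at their own pace and stop on an object; "force" is the grip in N (left out, the last holds). Time passes only in rows, so rows that do not move let the fingers close. It gives the time, the measured TCP pose, the force and the opening at its end, in the units of the state.
- robot.observe(): the state, without advancing time (a new reading comes with each control period).
- robot.read_camera(name): name is "side" or "top" or "wrist"; returns a dict with "frame" (420x560x3 uint8, red, green, blue), "fovy" (degrees; the focal length in pixels is half the picture's height over the tangent of half this angle, whatever the lens; pixels are square), "cx", "cy" (the principal point, pixels), "k1" (the pictures are not rectified: a ray, as slopes to the right and down, at radius r is drawn at 1 + k1 r^2 times it, then the intrinsics apply), "R" (3x3) and "t" (3): a world point X has camera coordinates R X + t. Camera axes: x right, y down, z forward; pixel columns grow to the right and rows downward; lengths in m; the calibration is good to about 2 mm. A picture is of the moment at which its call begins. There is no depth.
- robot.hand_in(): hands the job in, once; it reports no verdict.
The state is a dict: "time": time; "qpos": joint angles; "qvel": joint speeds; "joint_efforts": joint torques, N m; "tool_pos": TCP position; "tool_rot": TCP orientation; "contact_force": force on the tool from outside, world axes, zero at the start; "torque": the same for the moment, N m; "opening": finger opening in m.
Only numpy, scipy, OpenCV 4.12 (cv2) and the standard library are available. Lean on these libraries where they do the work, as an engineer would, in place of code of your own. Each camera call takes 0.05 s, during which the arm holds its last target.

## Working session

There is one attempt and no reset: what is moved stays moved. The work goes in short steps, Python scripts to look and compute and a tool call to move; the robot and the scene stay as the last step left them, time stands still between calls to the robot, and variables do not carry over. Pictures are saved under pics/ and viewed, and the job is handed in when it is done.

Besides the shell and the picture viewer there is one more tool, called after "Call:" as name(argument=value, ...) on one line, values as JSON. step_arm: Moves the arm, as the interface text tells. Its arguments: {"type":"object","properties":{"moves":{"type":"array","items":{"type":"array","items":{"type":"array","items":{"type":"number"}}}},"hand":{"type":"number"},"force":{"type":"number"}},"required":["moves"]}

```bash
ls; mkdir -p pics
python3 - <<'E'
from cell import robot
import cv2,pickle
s=robot.observe();print(s)
d={}
for n in ["side","top","wrist"]:
    c=robot.read_camera(n);d[n]=c
    cv2.imwrite(f"pics/{n}0.png",c["frame"][:,:,::-1])
    print(n,{k:v for k,v in c.items() if k!="frame"})
pickle.dump(d,open("c0.pkl","wb"))
E
```

```text
pics
{'time': 0.0, 'qpos': array([ 9.67022374e-01,  3.42755720e-01,  1.52500491e+00, -5.17478183e-05,
        1.27536589e+00, -1.45980060e-01]), 'qvel': array([-0.00017072,  0.00013979,  0.0008238 ,  0.00128925,  0.00105769,
       -0.00092731]), 'joint_efforts': array([ 5.81865224e-04, -4.31242454e+01, -2.44225878e+01,  7.20171444e-02,
        5.59405424e-02, -1.61922967e-04]), 'tool_pos': array([0.23179333, 0.47062039, 0.22603205]), 'tool_rot': array([-3.14006790e+00, -1.74163186e-04,  2.68381373e+00]), 'contact_force': array([ 0.3957254 ,  0.106852  , -0.25205249]), 'torque': array([ 0.02251322, -0.00465801,  0.01003644]), 'opening': 0.09164553500995765}
side {'fovy': 54.27369677854595, 'cx': 274.0694516312099, 'cy': 210.09505239258357, 'k1': 0.038580384020313656, 'R': array([[ 0.94286999, -0.33261764,  0.01901809],
       [-0.15537576, -0.48950367, -0.85804693],
       [ 0.29471097,  0.80607175, -0.51321904]]), 't': array([-0.51512228,  0.22668225,  0.87385716])}
top {'fovy': 52.01528392734632, 'cx': 283.20278649544326, 'cy': 219.61930111617914, 'k1': -0.02687904074410793, 'R': array([[ 2.80075539e-02, -9.99607322e-01,  8.82817594e-04],
       [-9.98775184e-01, -2.80202539e-02, -4.07798723e-02],
       [ 4.07885958e-02,  2.60408167e-04, -9.99167765e-01]]), 't': array([0.04332351, 0.56174956, 1.20383328])}
wrist {'fovy': 61.782769057850075, 'cx': 269.7140220592479, 'cy': 207.55523498052307, 'k1': -0.042897210744467645, 'R': array([[ 0.44241278,  0.89681043, -0.00141076],
       [ 0.8542332 , -0.42092867,  0.30513062],
       [ 0.27305049, -0.13619881, -0.95230946]]), 't': array([-0.52393817, -0.03728703,  0.39204376])}
```

View pics/side0.png

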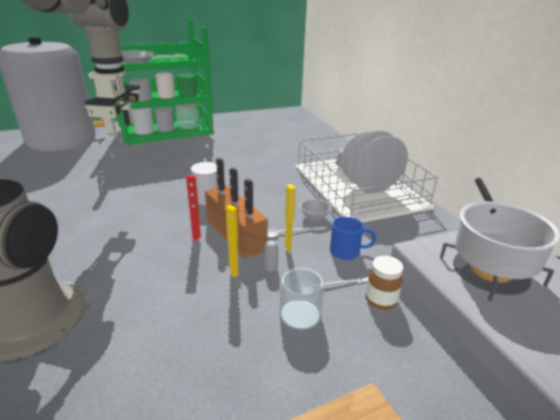

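View pics/top0.png

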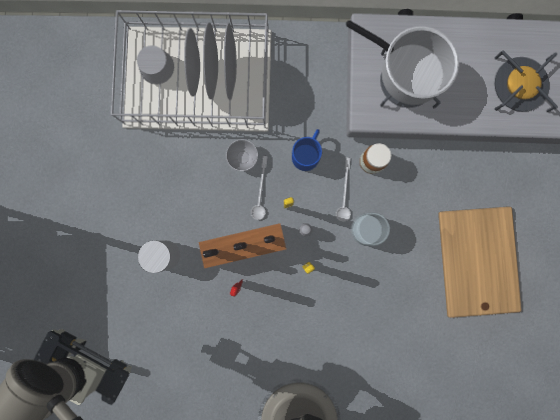

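View pics/wrist0.png

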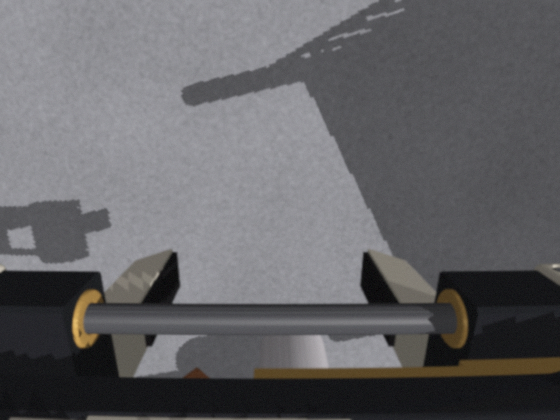

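```bash
cat > h.py <<'E'
import numpy as np,cv2,pickle
def K(c):
    f=c["frame"].shape[0]/2/np.tan(np.radians(c["fovy"])/2); return f
def ray(c,u,v):
    f=K(c);d=np.array([(u-c["cx"])/f,(v-c["cy"])/f]);p=d.copy()
    for _ in range(20): p=d/(1+c["k1"]*(p@p))
    R=np.array(c["R"]);o=-R.T@c["t"];w=R.T@np.r_[p,1];return o,w/np.linalg.norm(w)
def plane(c,u,v,z):
    o,w=ray(c,u,v);return o+w*(z-o[2])/w[2]
def proj(c,X):
    p=np.array(c["R"])@np.array(X,float)+c["t"];q=p[:2]/p[2];q=q*(1+c["k1"]*(q@q));return q*K(c)+[c["cx"],c["cy"]]
def tri(c1,p1,c2,p2):
    o1,w1=ray(c1,*p1);o2,w2=ray(c2,*p2)
    A=np.stack([w1,-w2],1);s=np.linalg.lstsq(A,o2-o1,rcond=None)[0]
    a=o1+w1*s[0];b=o2+w2*s[1];return (a+b)/2,np.linalg.norm(a-b)
def crop(c,u0,v0,u1,v1,k,name):
    cv2.imwrite(name,cv2.resize(c["frame"][v0:v1,u0:u1,::-1],None,fx=k,fy=k,interpolation=cv2.INTER_CUBIC))
E
python3 - <<'E'
from h import *
d=pickle.load(open("c0.pkl","rb"))
crop(d["top"],180,140,420,310,3,"pics/topz.png")
crop(d["side"],170,140,420,340,3,"pics/sidez.png")
E
```

```text
(no output)
```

View pics/topz.png

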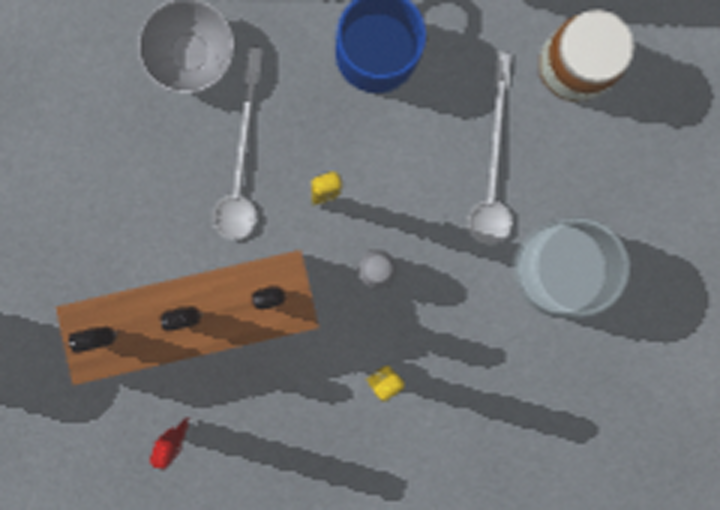

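View pics/sidez.png

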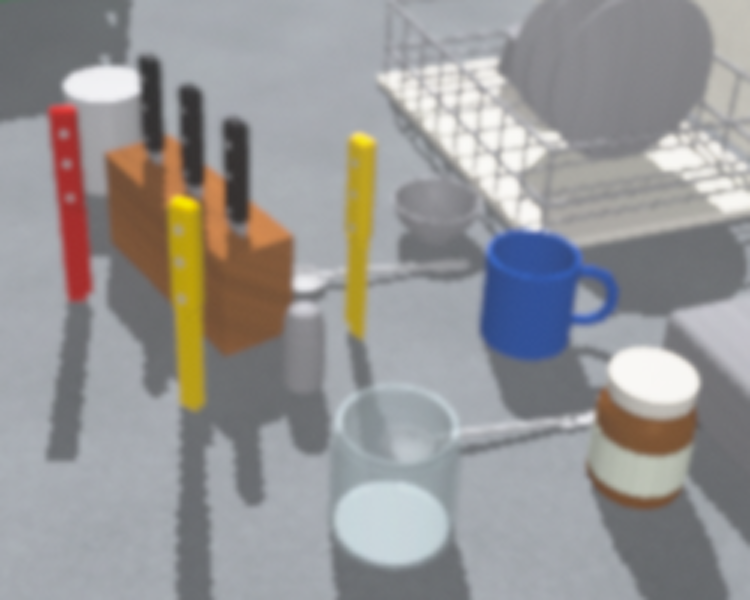

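Run:
```python
from h import *
d=pickle.load(open("c0.pkl","rb"));T=d["top"];S=d["side"]
tz=lambda u,v:(u/3+180,v/3+140); sz=lambda u,v:(u/3+170,v/3+140)
cs=np.array([plane(T,*tz(*p),0.1) for p in [(57,307),(300,251),(318,327),(73,383)]]);print(cs,cs.mean(0))
e=cs[0]+cs[3]-cs[1]-cs[2];print("yaw row(+y)",np.arctan2(e[1],e[0]),np.linalg.norm(cs[0]-cs[1]),np.linalg.norm(cs[0]-cs[3]))
ang=np.arctan2(e[1],e[0]);u=np.array([np.cos(ang),np.sin(ang)]);cen=cs.mean(0)[:2]
for s in(-.075,0,.075):
  p=cen+s*u;print("slot",s,p,"topproj butt",(proj(T,[*p,.203])-[180,140])*3,"side",(proj(S,[*p,.203])-[170,140])*3)
for n,a,b in [("red",(163,455),(62,108)),("ye1",(386,385),(184,200)),("ye2",(326,187),(361,138))]:
  print(n,tri(T,tz(*a),S,sz(*b)))
print("red foot",plane(T,*tz(187,422),0),plane(S,*sz(78,298),0))
print("ye1 foot",plane(S,*sz(193,407),0),"ye2 foot",plane(S,*sz(357,335),0))
print("jar rim top",plane(T,*tz(573,268),.098),"side",plane(S,*sz(397,427),.098), "floor",plane(S,*sz(392,522),.006),plane(T,*tz(565,268),.006))
print("shaker",plane(T,*tz(376,268),.077))
for n,p,z in[("cup",(378,40),.085),("pickle",(596,46),.1),("katori",(187,45),.04)]:print(n,plane(T,*tz(*p),z))
print("tin",plane(T,154,257,.11))
```

```text
[[0.49111744 0.27741162 0.1       ]
 [0.54586974 0.06710682 0.1       ]
 [0.48016877 0.04957716 0.1       ]
 [0.42554463 0.26116178 0.1       ]] [0.48567515 0.16381435 0.1       ]
yaw row(+y) 1.8244653257644745 0.21731526038711568 0.06755626985198332
slot -0.075 [0.50449694 0.09121448] topproj butt [267.2113243  298.30433525] side [230.48014296 122.8400145 ]
slot 0 [0.48567515 0.16381435] topproj butt [174.76980177 319.5258785 ] side [185.26710477  88.84146216]
slot 0.075 [0.46685335 0.23641421] topproj butt [ 82.31668674 340.73559556] side [144.36122991  58.07811129]
red (array([0.38006455, 0.16990499, 0.19750907]), np.float64(0.003907267430430494))
ye1 (array([ 0.43966593, -0.00528295,  0.1963752 ]), np.float64(0.0028180461727856715))
ye2 (array([0.59716233, 0.04611574, 0.19713697]), np.float64(0.005582851688222906))
red foot [0.38434709 0.17004606 0.        ] [0.3811469 0.177715  0.       ]
ye1 foot [ 0.44209895 -0.00403445  0.        ] ye2 foot [0.60449325 0.04563239 0.        ]
jar rim top [ 0.53774657 -0.17190868  0.098     ] side [ 0.54145182 -0.18154348  0.098     ] floor [ 0.54413941 -0.17857317  0.006     ] [ 0.53973871 -0.1831443   0.006     ]
shaker [ 0.53335745 -0.00073532  0.077     ]
cup [0.73616363 0.00312095 0.085     ]
pickle [ 0.73350604 -0.1880707   0.1       ]
katori [0.73544183 0.17748813 0.04      ]
tin [0.44999668 0.39097521 0.11      ]
```

Call:
step_arm(moves=[[[0, 0, -0.01, -0.118], [0, 0, -0.01, -0.118], [0, 0, -0.01, -0.118], [0, 0, -0.01, -0.118], [0, 0, -0.01, -0.118], [0, 0, -0.01, -0.118]]], hand=0.45, force=8)

```text
time: 0.65
tool_pos: [0.2319, 0.4708, 0.2869]
tool_rot: [-3.141, -0.001, -2.886]
contact_force: [0.3, 0.3, 0.1]
opening: 0.0565
```

Call:
step_arm(moves=[[[-0.014, -0.03, 0, 0], [-0.014, -0.03, 0, 0], [-0.014, -0.03, 0, 0], [-0.014, -0.03, 0, 0], [-0.014, -0.03, 0, 0], [-0.014, -0.03, 0, 0], [-0.014, -0.03, 0, 0], [-0.014, -0.03, 0, 0]]])

```text
time: 1.32
tool_pos: [0.4006, 0.2647, 0.2866]
tool_rot: [3.142, -0.0, -2.891]
contact_force: [-0.5, -0.3, -0.0]
opening: 0.0413
```

Call:
step_arm(moves=[[[-0.014, -0.03, 0, 0], [-0.014, -0.03, 0, 0], [-0.014, -0.03, 0, 0], [-0.014, -0.03, 0, 0], [0, 0, 0, 0], [0, 0, 0, 0]]])

```text
time: 1.82
tool_pos: [0.4844, 0.1626, 0.2861]
tool_rot: [3.141, -0.001, -2.895]
contact_force: [-0.1, 0.5, -0.4]
opening: 0.0411
```

Run:
```python
from cell import robot
from h import *
c=robot.read_camera("wrist");s=robot.observe();print({k:s[k] for k in("time","tool_pos","tool_rot","qpos","contact_force","opening")})
cv2.imwrite("pics/w1.png",c["frame"][:,:,::-1]);pickle.dump(c,open("w1.pkl","wb"))
print(-np.array(c["R"]).T@c["t"])
```

```text
{'time': 1.8667, 'tool_pos': array([0.48371053, 0.16360172, 0.28626436]), 'tool_rot': array([ 3.14093410e+00, -1.17455219e-03, -2.89278562e+00]), 'qpos': array([ 1.75601041e-01,  2.75481371e-01,  1.45336931e+00,  5.77979873e-04,
        1.41396157e+00, -1.64409256e+00]), 'contact_force': array([0.86141992, 0.52969021, 0.02545529]), 'opening': 0.040960470423676}
[0.40328254 0.14252079 0.44404098]
```

View pics/w1.png

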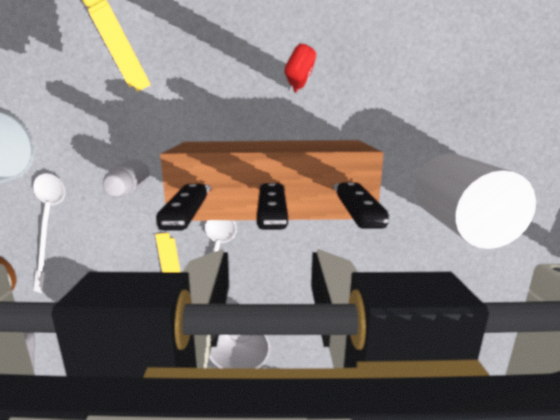

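Run:
```python
from h import *
c=pickle.load(open("w1.pkl","rb"))
crop(c,150,130,400,240,3,"pics/w1z.png")
```

```text
(no output)
```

View pics/w1z.png

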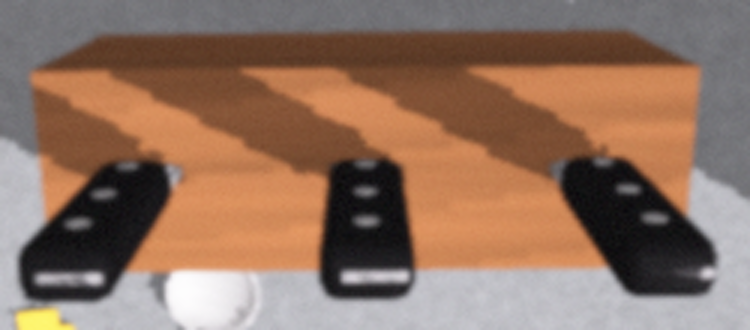

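Run:
```python
from h import *
c=pickle.load(open("w1.pkl","rb"))
w=lambda u,v:(u/3+150,v/3+130)
for p in [(64,281),(367,281),(672,278)]: print(plane(c,*w(*p),.203))
for p in [(322,285),(412,285)]: print(plane(c,*w(*p),.203))
cs=np.array([plane(c,*w(*p),.1) for p in [(32,72),(698,67),(44,272),(690,270)]]);print(cs)
print(cs.mean(0), np.arctan2(*(cs[1]-cs[0])[[1,0]]))
```

```text
[0.50752919 0.09412485 0.203     ]
[0.48937744 0.16601704 0.203     ]
[0.47044903 0.23816462 0.203     ]
[0.49307026 0.15561856 0.203     ]
[0.4877035  0.17692884 0.203     ]
[[0.48221744 0.05129181 0.1       ]
 [0.4272024  0.26302216 0.1       ]
 [0.55048722 0.06610223 0.1       ]
 [0.49480432 0.28417675 0.1       ]]
[0.48867784 0.16614824 0.1       ] 1.8250102419262548
```

Call:
step_arm(moves=[[[-0.004, 0, 0.02, 0], [0, 0, 0.025, 0], [0, 0, 0.025, 0], [0, 0, 0.02, 0], [0, 0, 0.011, 0], [0, 0, 0, 0], [0, 0, 0, 0]]])

```text
time: 2.45
tool_pos: [0.487, 0.1659, 0.1858]
tool_rot: [3.141, -0.001, -2.89]
contact_force: [0.7, -0.3, 0.2]
opening: 0.0417
```

```bash
cat > o.py <<'E'
from cell import robot
from h import *
import sys
s=robot.observe()
yaw=s["tool_rot"][2];print({k:np.round(s[k],4) for k in("time","tool_pos","tool_rot","contact_force","torque","opening")})
f=s["contact_force"];print("tool-frame force x,y",np.round([f[0]*np.cos(yaw)+f[1]*np.sin(yaw),f[0]*np.sin(yaw)-f[1]*np.cos(yaw)],2))
if len(sys.argv)>1:
    n=sys.argv[2];c=robot.read_camera(sys.argv[1]);pickle.dump(c,open(n+".pkl","wb"))
    if len(sys.argv)>3:
        a=list(map(int,sys.argv[3:]));crop(c,*a,f"pics/{n}.png")
    else: cv2.imwrite(f"pics/{n}.png",c["frame"][:,:,::-1])
E
python3 o.py wrist w2
```

```text
{'time': np.float64(2.45), 'tool_pos': array([0.487 , 0.1659, 0.1858]), 'tool_rot': array([ 3.1412e+00, -8.0000e-04, -2.8897e+00]), 'contact_force': array([ 0.6503, -0.2673,  0.2124]), 'torque': array([0.0808, 0.0423, 0.0078]), 'opening': np.float64(0.0417)}
tool-frame force x,y [-0.56 -0.42]
```

View pics/w2.png

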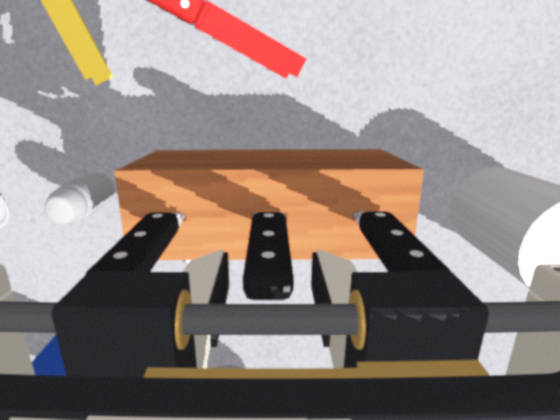

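Call:
step_arm(moves=[[[0, 0.002, 0, 0], [0, 0.002, 0, 0], [0, 0.002, 0, 0], [0, 0.001, 0, 0], [0, 0, 0, 0]]])

```text
time: 2.92
tool_pos: [0.4861, 0.1719, 0.186]
tool_rot: [3.141, 0.001, -2.891]
contact_force: [-0.9, -0.2, -0.4]
opening: 0.0416
```

```bash
python3 o.py
```

```text
{'time': np.float64(2.9167), 'tool_pos': array([0.4861, 0.1719, 0.186 ]), 'tool_rot': array([ 3.1415e+00,  6.0000e-04, -2.8911e+00]), 'contact_force': array([-0.8661, -0.156 , -0.3631]), 'torque': array([ 0.0526, -0.018 ,  0.0106]), 'opening': np.float64(0.0416)}
tool-frame force x,y [0.88 0.06]
```

Call:
step_arm(moves=[[[0, 0.001, 0, 0], [0, 0.001, 0, 0], [0, 0, 0, 0]]])

```text
time: 3.17
tool_pos: [0.4856, 0.1736, 0.1857]
tool_rot: [3.141, 0.0, -2.891]
contact_force: [0.0, -0.3, -0.7]
opening: 0.0414
```

```bash
python3 o.py
```

```text
{'time': np.float64(3.1667), 'tool_pos': array([0.4856, 0.1736, 0.1857]), 'tool_rot': array([ 3.1415,  0.    , -2.8914]), 'contact_force': array([ 0.0299, -0.2646, -0.6777]), 'torque': array([0.0925, 0.0138, 0.0114]), 'opening': np.float64(0.0414)}
tool-frame force x,y [ 0.04 -0.26]
```

Call:
step_arm(moves=[[[0, 0.001, 0, 0], [0, 0, 0, 0]]])

```text
time: 3.33
tool_pos: [0.4853, 0.1745, 0.1857]
tool_rot: [3.141, 0.0, -2.891]
contact_force: [0.3, 0.5, 0.2]
opening: 0.0411
```

```bash
python3 o.py
```

```text
{'time': np.float64(3.3333), 'tool_pos': array([0.4853, 0.1745, 0.1857]), 'tool_rot': array([ 3.1415,  0.    , -2.8914]), 'contact_force': array([0.2923, 0.4558, 0.1629]), 'torque': array([0.0312, 0.0678, 0.0562]), 'opening': np.float64(0.0411)}
tool-frame force x,y [-0.4   0.37]
```

Call:
step_arm(moves=[[[0, 0.001, 0, 0], [0, 0, 0, 0]]])

```text
time: 3.5
tool_pos: [0.4851, 0.1755, 0.1857]
tool_rot: [3.142, 0.0, -2.891]
contact_force: [0.3, -0.6, -0.5]
opening: 0.0414
```

Call:
step_arm(moves=[[[0, 0.0005, 0, 0], [0, 0, 0, 0]]])

```text
time: 3.67
tool_pos: [0.485, 0.1759, 0.1858]
tool_rot: [-3.141, 0.0, -2.891]
contact_force: [-0.2, -0.6, 0.5]
opening: 0.0415
```

Call:
step_arm(moves=[[[0, 0.0005, 0, 0], [0, 0, 0, 0]]])

```text
time: 3.83
tool_pos: [0.4849, 0.1764, 0.1858]
tool_rot: [3.142, 0.0, -2.891]
contact_force: [-0.3, 0.2, 0.4]
opening: 0.0413
```

```bash
python3 o.py wrist w3 180 180 380 340 4
```

```text
{'time': np.float64(3.8333), 'tool_pos': array([0.4849, 0.1764, 0.1858]), 'tool_rot': array([ 3.1416e+00,  2.0000e-04, -2.8914e+00]), 'contact_force': array([-0.2846,  0.1562,  0.3525]), 'torque': array([-0.0813,  0.0302,  0.009 ]), 'opening': np.float64(0.0413)}
tool-frame force x,y [0.24 0.22]
```

View pics/w3.png

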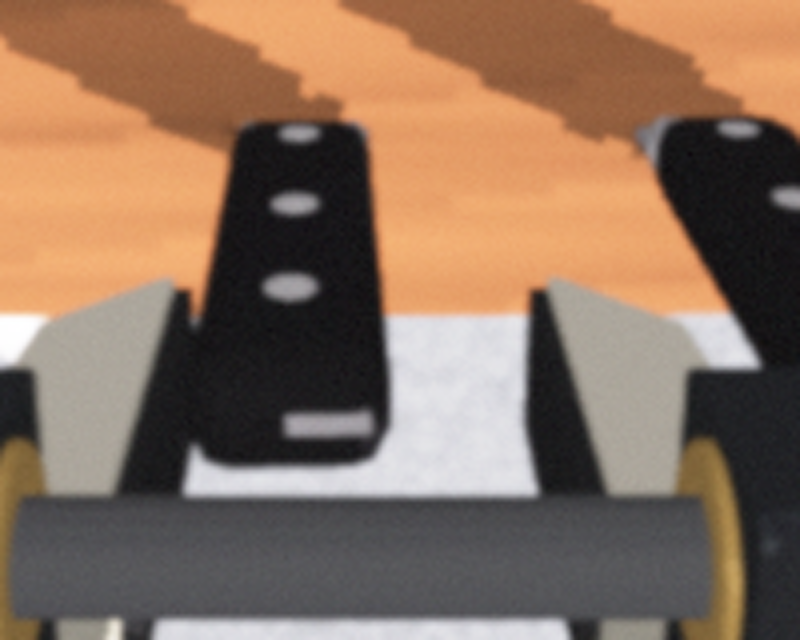

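Call:
step_arm(moves=[[[0, 0.001, 0, 0], [0, 0, 0, 0]]])

```text
time: 4.05
tool_pos: [0.4847, 0.1771, 0.1858]
tool_rot: [-3.141, 0.0, -2.891]
contact_force: [0.5, -2.9, 1.5]
opening: 0.0414
```

Call:
step_arm(moves=[[[0, 0.0005, 0, 0], [0, 0, 0, 0]]])

```text
time: 4.22
tool_pos: [0.4847, 0.1774, 0.1858]
tool_rot: [-3.141, 0.0, -2.891]
contact_force: [1.0, -4.1, 1.8]
opening: 0.0415
```

Call:
step_arm(moves=[[[0, 0.0005, 0, 0], [0, 0, 0, 0]]])

```text
time: 4.38
tool_pos: [0.4846, 0.1777, 0.1859]
tool_rot: [-3.14, 0.0, -2.891]
contact_force: [0.8, -6.3, 1.5]
opening: 0.0414
```

Call:
step_arm(moves=[[[0, 0.0005, 0, 0], [0, 0, 0, 0]]])

```text
time: 4.55
tool_pos: [0.4846, 0.1779, 0.1859]
tool_rot: [-3.14, 0.0, -2.891]
contact_force: [1.8, -6.6, 1.7]
opening: 0.0411
```

```bash
python3 o.py wrist w4 180 180 380 340 4
```

```text
{'time': np.float64(4.55), 'tool_pos': array([0.4846, 0.1779, 0.1859]), 'tool_rot': array([-3.1398e+00,  4.0000e-04, -2.8914e+00]), 'contact_force': array([ 1.8203, -6.6295,  1.6767]), 'torque': array([-1.2258, -0.3119,  0.0115]), 'opening': np.float64(0.0411)}
tool-frame force x,y [-0.12 -6.87]
```

View pics/w4.png

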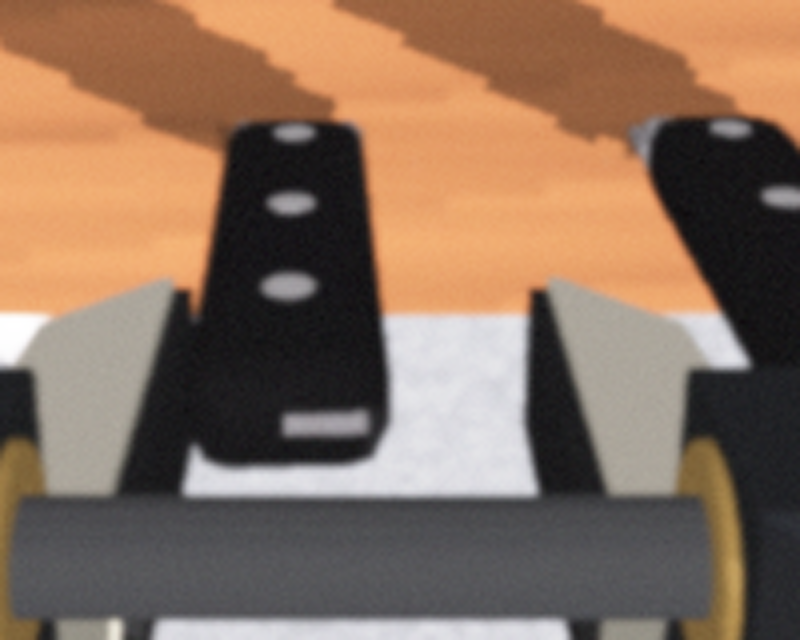

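Call:
step_arm(moves=[[[0, -0.002, 0, 0], [0, -0.006, 0, 0], [0, -0.007, 0, 0], [0, -0.005, 0, 0], [0, -0.001, 0, 0], [0, 0, 0, 0]]])

```text
time: 5.1
tool_pos: [0.4895, 0.1581, 0.1857]
tool_rot: [3.141, -0.0, -2.892]
contact_force: [-0.5, -0.0, 0.5]
opening: 0.0414
```

Call:
step_arm(moves=[[[0, -0.001, 0, 0], [0, 0, 0, 0]]])

```text
time: 5.27
tool_pos: [0.4896, 0.1575, 0.1857]
tool_rot: [3.141, 0.0, -2.891]
contact_force: [-0.5, -0.8, 0.6]
opening: 0.0415
```

Call:
step_arm(moves=[[[0, -0.0007, 0, 0], [0, 0, 0, 0]]])

```text
time: 5.43
tool_pos: [0.4898, 0.1569, 0.1857]
tool_rot: [3.141, 0.0, -2.891]
contact_force: [-0.1, -0.2, -0.3]
opening: 0.0411
```

Call:
step_arm(moves=[[[0, -0.0007, 0, 0], [0, 0, 0, 0]]])

```text
time: 5.6
tool_pos: [0.49, 0.1562, 0.1857]
tool_rot: [3.141, 0.0, -2.891]
contact_force: [-0.2, 0.3, 1.4]
opening: 0.0413
```

Call:
step_arm(moves=[[[0, -0.0007, 0, 0], [0, 0, 0, 0]]])

```text
time: 5.77
tool_pos: [0.4902, 0.1555, 0.1858]
tool_rot: [3.141, 0.0, -2.891]
contact_force: [0.2, -0.3, 0.9]
opening: 0.0413
```

```bash
python3 o.py wrist w5 180 180 380 340 4
```

```text
{'time': np.float64(5.7667), 'tool_pos': array([0.4902, 0.1555, 0.1858]), 'tool_rot': array([ 3.1415e+00,  1.0000e-04, -2.8914e+00]), 'contact_force': array([ 0.1973, -0.2746,  0.9433]), 'torque': array([ 0.1277, -0.0255, -0.0076]), 'opening': np.float64(0.0413)}
tool-frame force x,y [-0.12 -0.31]
```

View pics/w5.png

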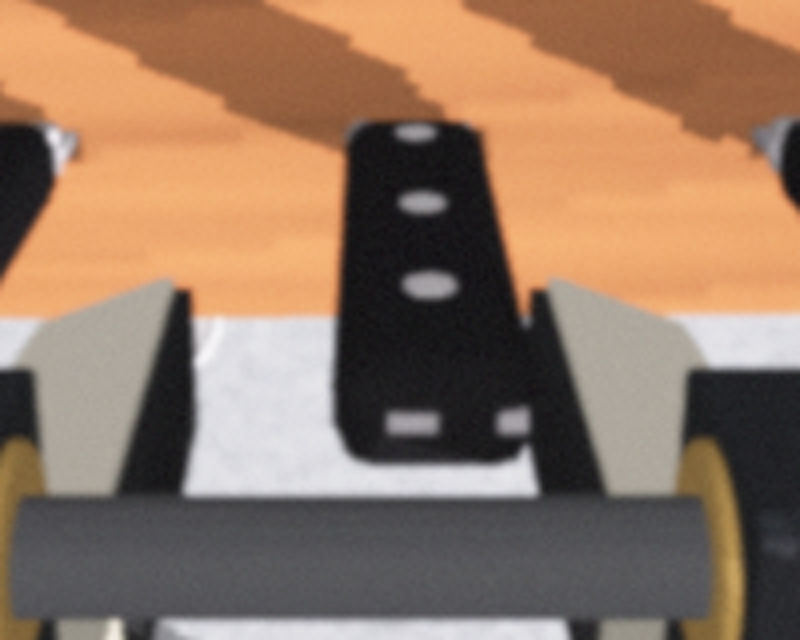

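Call:
step_arm(moves=[[[0, -0.0007, 0, 0], [0, 0, 0, 0]]])

```text
time: 5.98
tool_pos: [0.4904, 0.1548, 0.1858]
tool_rot: [3.141, 0.0, -2.891]
contact_force: [0.3, -0.2, 0.3]
opening: 0.0412
```

Call:
step_arm(moves=[[[0, -0.0005, 0, 0], [0, 0, 0, 0]]])

```text
time: 6.15
tool_pos: [0.4905, 0.1543, 0.1858]
tool_rot: [3.142, 0.0, -2.891]
contact_force: [-0.1, -0.4, 0.4]
opening: 0.0415
```

Call:
step_arm(moves=[[[0, -0.0007, 0, 0], [0, 0, 0, 0]]])

```text
time: 6.32
tool_pos: [0.4906, 0.1538, 0.1858]
tool_rot: [3.141, 0.0, -2.891]
contact_force: [-1.1, 3.0, 0.7]
opening: 0.0413
```

Call:
step_arm(moves=[[[0, -0.0007, 0, 0], [0, 0, 0, 0]]])

```text
time: 6.48
tool_pos: [0.4907, 0.1534, 0.1858]
tool_rot: [3.14, 0.0, -2.891]
contact_force: [-0.8, 4.4, 0.8]
opening: 0.0413
```

Call:
step_arm(moves=[[[0, 0.006, 0, 0], [0, 0.007, 0, 0], [0, 0, -0.018, 0], [0, 0, -0.02, 0], [0, 0.025, 0, 0], [0, 0.025, 0, 0], [0, 0.025, 0, 0], [0, 0, 0, 0]]])

```text
time: 7.15
tool_pos: [0.4678, 0.2416, 0.2238]
tool_rot: [3.141, 0.0, -2.888]
contact_force: [-0.4, 0.0, 0.3]
opening: 0.0415
```

Call:
step_arm(moves=[[[0, 0, 0, 0]]])

```text
time: 7.23
tool_pos: [0.4686, 0.2392, 0.2236]
tool_rot: [-3.141, -0.0, -2.889]
contact_force: [0.7, -0.2, -0.3]
opening: 0.0412
```

```bash
python3 o.py wrist w6
```

```text
{'time': np.float64(7.2333), 'tool_pos': array([0.4686, 0.2392, 0.2236]), 'tool_rot': array([-3.1409e+00, -1.0000e-04, -2.8887e+00]), 'contact_force': array([ 0.7311, -0.1793, -0.328 ]), 'torque': array([-0.0073,  0.0527, -0.0379]), 'opening': np.float64(0.0412)}
tool-frame force x,y [-0.66 -0.36]
```

View pics/w6.png

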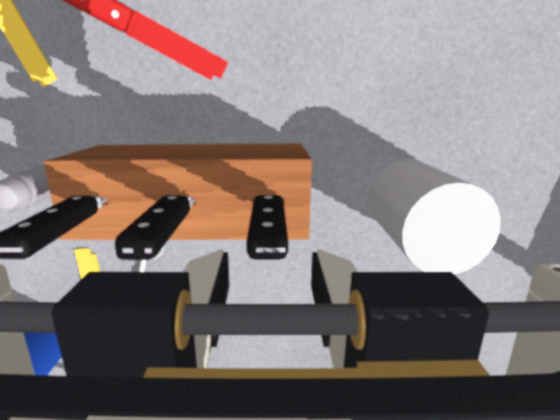

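Call:
step_arm(moves=[[[0, 0, 0.02, 0], [0, 0, 0.018, 0], [0, 0, 0, 0], [0, 0.004, 0, 0], [0, 0.003, 0, 0], [0, 0.001, 0, 0], [0, 0.001, 0, 0], [0, 0, 0, 0]]])

```text
time: 7.95
tool_pos: [0.4671, 0.2472, 0.1865]
tool_rot: [3.141, 0.001, -2.891]
contact_force: [-0.0, 0.3, -0.2]
opening: 0.0411
```

Call:
step_arm(moves=[[[0, 0.001, 0, 0], [0, 0, 0, 0]]])

```text
time: 8.12
tool_pos: [0.4666, 0.248, 0.186]
tool_rot: [3.142, 0.001, -2.891]
contact_force: [-0.2, -0.9, -0.9]
opening: 0.0415
```

Call:
step_arm(moves=[[[0, 0.001, 0, 0], [0, 0, 0, 0]]])

```text
time: 8.28
tool_pos: [0.4663, 0.2489, 0.1858]
tool_rot: [3.142, 0.0, -2.891]
contact_force: [-0.4, -0.1, -0.7]
opening: 0.0408
```

Call:
step_arm(moves=[[[0, 0.0007, 0, 0], [0, 0, 0, 0]]])

```text
time: 8.45
tool_pos: [0.4661, 0.2496, 0.1857]
tool_rot: [3.142, 0.0, -2.891]
contact_force: [-0.3, -0.6, -0.1]
opening: 0.0416
```

Call:
step_arm(moves=[[[0, 0.0007, 0, 0], [0, 0, 0, 0]]])

```text
time: 8.62
tool_pos: [0.4659, 0.2503, 0.1857]
tool_rot: [3.142, 0.0, -2.891]
contact_force: [-0.6, -1.4, -0.4]
opening: 0.0416
```

Call:
step_arm(moves=[[[0, 0.0007, 0, 0], [0, 0, 0, 0]]])

```text
time: 8.78
tool_pos: [0.4658, 0.251, 0.1857]
tool_rot: [3.141, -0.0, -2.891]
contact_force: [0.3, 0.0, 0.5]
opening: 0.0412
```

Call:
step_arm(moves=[[[0, 0.0007, 0, 0], [0, 0, 0, 0]]])

```text
time: 8.95
tool_pos: [0.4656, 0.2517, 0.1857]
tool_rot: [3.141, 0.0, -2.891]
contact_force: [0.0, -0.3, 0.1]
opening: 0.0409
```

Call:
step_arm(moves=[[[0, 0.001, 0, 0], [0, 0, 0, 0]]])

```text
time: 9.12
tool_pos: [0.4653, 0.2527, 0.1857]
tool_rot: [3.142, 0.0, -2.891]
contact_force: [1.0, -0.0, 0.3]
opening: 0.041
```

Call:
step_arm(moves=[[[0, 0.001, 0, 0], [0, 0, 0, 0]]])

```text
time: 9.28
tool_pos: [0.4651, 0.2536, 0.1857]
tool_rot: [3.141, -0.0, -2.891]
contact_force: [-0.6, -0.1, -0.1]
opening: 0.0413
```

```bash
python3 o.py wrist w7 180 180 380 340 4
```

```text
{'time': np.float64(9.2833), 'tool_pos': array([0.4651, 0.2536, 0.1857]), 'tool_rot': array([ 3.1415, -0.    , -2.8913]), 'contact_force': array([-0.6402, -0.0911, -0.1065]), 'torque': array([ 0.0202, -0.0014,  0.0714]), 'opening': np.float64(0.0413)}
tool-frame force x,y [0.64 0.07]
```

View pics/w7.png

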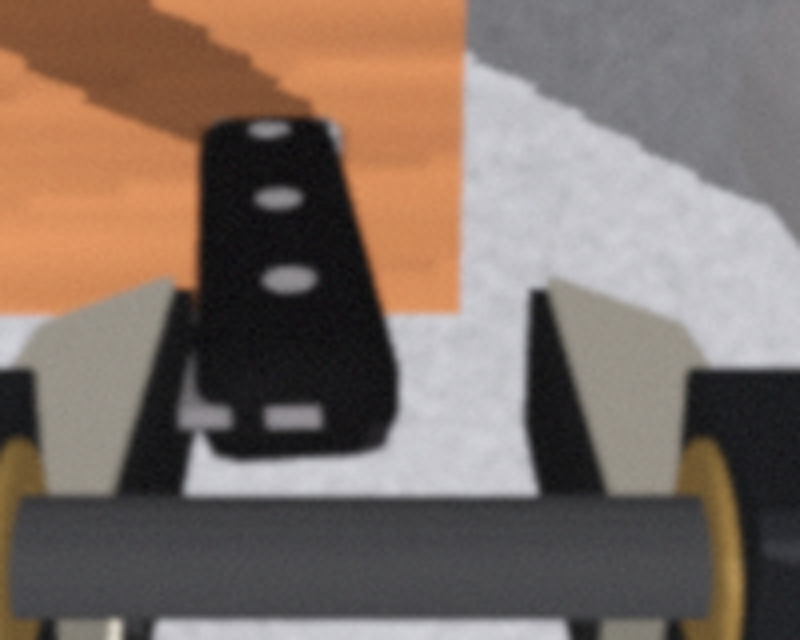

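Call:
step_arm(moves=[[[0, 0.001, 0, 0], [0, 0.001, 0, 0], [0, 0, 0, 0]]])

```text
time: 9.58
tool_pos: [0.4646, 0.2556, 0.1857]
tool_rot: [3.141, 0.0, -2.891]
contact_force: [0.0, -0.7, 0.6]
opening: 0.0411
```

Call:
step_arm(moves=[[[0, 0.0007, 0, 0], [0, 0, 0, 0]]])

```text
time: 9.75
tool_pos: [0.4645, 0.2562, 0.1858]
tool_rot: [-3.142, 0.0, -2.891]
contact_force: [-0.0, -0.5, 0.7]
opening: 0.0412
```

Call:
step_arm(moves=[[[0, 0.0007, 0, 0], [0, 0, 0, 0]]])

```text
time: 9.92
tool_pos: [0.4643, 0.2569, 0.1858]
tool_rot: [3.142, 0.0, -2.891]
contact_force: [0.4, -0.6, 1.7]
opening: 0.0411
```

Call:
step_arm(moves=[[[0, 0.0007, 0, 0], [0, 0, 0, 0]]])

```text
time: 10.08
tool_pos: [0.4642, 0.2573, 0.1858]
tool_rot: [-3.141, 0.0, -2.891]
contact_force: [-0.0, -1.6, 1.0]
opening: 0.0411
```

Call:
step_arm(moves=[[[0, 0.0006, 0, 0], [0, 0, 0, 0]]])

```text
time: 10.25
tool_pos: [0.4641, 0.2577, 0.1858]
tool_rot: [-3.141, 0.0, -2.891]
contact_force: [0.9, -2.9, 1.8]
opening: 0.0415
```

Call:
step_arm(moves=[[[0, -0.004, 0, 0], [0, -0.006, 0, 0], [0, -0.008, 0, 0], [0, -0.006, 0, 0], [0, 0, 0, 0]]])

```text
time: 10.67
tool_pos: [0.4702, 0.2336, 0.1857]
tool_rot: [-3.142, -0.0, -2.893]
contact_force: [0.5, -0.4, 0.1]
opening: 0.0415
```

Call:
step_arm(moves=[[[0, 0, 0, 0], [0, 0, 0, 0]]], hand=0.38)

```text
time: 10.83
tool_pos: [0.4699, 0.2348, 0.1858]
tool_rot: [3.141, 0.0, -2.892]
contact_force: [0.9, 0.0, -0.6]
opening: 0.0357
```

Call:
step_arm(moves=[[[0, -0.002, 0, 0], [0, -0.002, 0, 0], [0, 0, 0, 0]]])

```text
time: 11.08
tool_pos: [0.471, 0.2308, 0.1857]
tool_rot: [-3.142, 0.0, -2.891]
contact_force: [0.5, -0.1, 0.1]
opening: 0.0351
```

```bash
python3 o.py wrist w8 130 180 380 340 3
```

```text
{'time': np.float64(11.0833), 'tool_pos': array([0.471 , 0.2308, 0.1857]), 'tool_rot': array([-3.1415e+00,  1.0000e-04, -2.8912e+00]), 'contact_force': array([ 0.4642, -0.0701,  0.0796]), 'torque': array([0.0975, 0.0097, 0.0547]), 'opening': np.float64(0.0351)}
tool-frame force x,y [-0.43 -0.18]
```

View pics/w8.png

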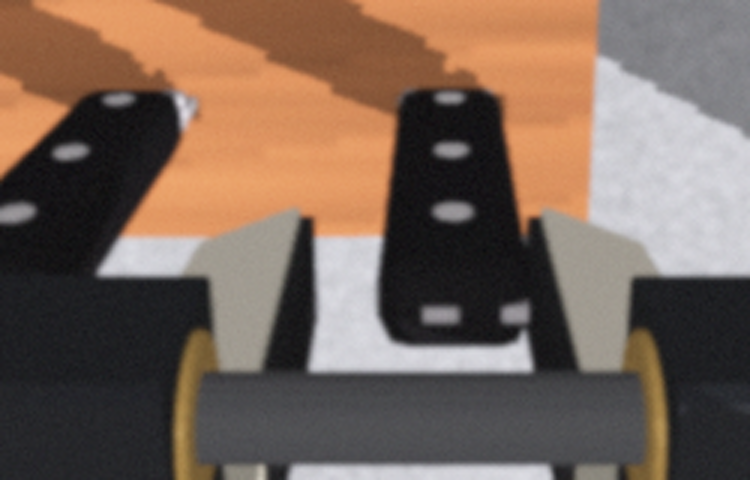

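Call:
step_arm(moves=[[[0, -0.001, 0, 0], [0, -0.001, 0, 0], [0, -0.001, 0, 0], [0, -0.001, 0, 0], [0, -0.001, 0, 0], [0, -0.001, 0, 0], [0, 0, 0, 0]]])

```text
time: 11.72
tool_pos: [0.4724, 0.2249, 0.1857]
tool_rot: [-3.142, 0.0, -2.892]
contact_force: [-0.1, -0.1, 0.0]
opening: 0.0348
```

Call:
step_arm(moves=[[[0, -0.001, 0, 0], [0, 0, 0, 0]]])

```text
time: 11.88
tool_pos: [0.4727, 0.224, 0.1857]
tool_rot: [-3.142, 0.0, -2.891]
contact_force: [-0.0, 0.4, -0.5]
opening: 0.0353
```

Call:
step_arm(moves=[[[0, -0.0007, 0, 0], [0, 0, 0, 0]]])

```text
time: 12.05
tool_pos: [0.4728, 0.2235, 0.1858]
tool_rot: [3.141, 0.0, -2.891]
contact_force: [0.6, -0.5, -0.1]
opening: 0.0346
```

Call:
step_arm(moves=[[[0, -0.0007, 0, 0], [0, 0, 0, 0]]])

```text
time: 12.22
tool_pos: [0.473, 0.2228, 0.1858]
tool_rot: [3.141, 0.0, -2.891]
contact_force: [-0.3, -0.1, 0.1]
opening: 0.0348
```

Call:
step_arm(moves=[[[0, -0.0007, 0, 0], [0, 0, 0, 0]]])

```text
time: 12.38
tool_pos: [0.4732, 0.2221, 0.1858]
tool_rot: [3.141, 0.0, -2.891]
contact_force: [0.4, 0.6, 0.5]
opening: 0.0347
```

Call:
step_arm(moves=[[[0, -0.0007, 0, 0], [0, 0, 0, 0]]])

```text
time: 12.55
tool_pos: [0.4733, 0.2217, 0.1858]
tool_rot: [3.141, 0.0, -2.891]
contact_force: [-0.7, 2.8, -0.1]
opening: 0.0349
```

Call:
step_arm(moves=[[[0, -0.0007, 0, 0], [0, 0, 0, 0]]])

```text
time: 12.72
tool_pos: [0.4734, 0.2213, 0.1858]
tool_rot: [3.14, 0.0, -2.891]
contact_force: [-0.9, 5.0, 0.9]
opening: 0.0353
```

Call:
step_arm(moves=[[[0, 0.006, 0, 0], [0, 0.007, 0, 0], [0, 0.004, 0, 0], [0, 0, -0.018, 0], [0, 0, -0.02, 0], [0, -0.03, 0, 0], [0, -0.03, 0, 0], [0, -0.03, 0, 0]]])

```text
time: 13.38
tool_pos: [0.4917, 0.1496, 0.224]
tool_rot: [-3.141, 0.001, -2.889]
contact_force: [0.3, 0.5, 0.2]
opening: 0.0347
```

Call:
step_arm(moves=[[[0, -0.03, 0, 0], [0, -0.02, 0, 0], [0, -0.01, 0, 0], [0, 0, 0, 0], [0, 0, 0, 0]]])

```text
time: 13.8
tool_pos: [0.5063, 0.0923, 0.2236]
tool_rot: [3.141, -0.0, -2.892]
contact_force: [-0.6, 0.7, -0.9]
opening: 0.035
```

```bash
python3 o.py wrist w9
```

```text
{'time': np.float64(13.8), 'tool_pos': array([0.5063, 0.0923, 0.2236]), 'tool_rot': array([ 3.1411e+00, -2.0000e-04, -2.8921e+00]), 'contact_force': array([-0.6446,  0.6732, -0.8812]), 'torque': array([ 0.0705,  0.0554, -0.0204]), 'opening': np.float64(0.035)}
tool-frame force x,y [0.46 0.81]
```

View pics/w9.png

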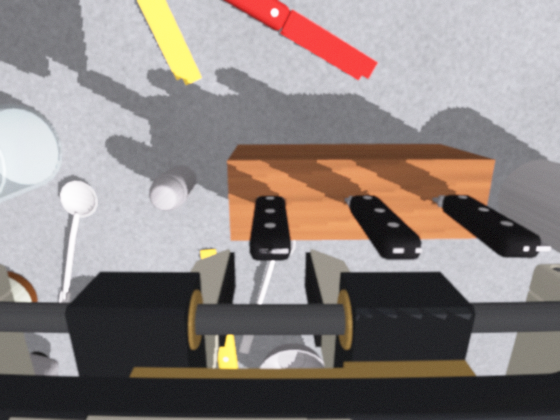

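Call:
step_arm(moves=[[[0, 0, 0.02, 0], [0, 0, 0.018, 0], [0, 0, 0, 0], [0, 0.002, 0, 0], [0, 0.002, 0, 0], [0, 0.001, 0, 0], [0, 0.001, 0, 0], [0, 0, 0, 0]]])

```text
time: 14.52
tool_pos: [0.5052, 0.0981, 0.1865]
tool_rot: [-3.141, 0.001, -2.891]
contact_force: [0.2, 1.1, 0.4]
opening: 0.0351
```

Call:
step_arm(moves=[[[0, 0.001, 0, 0], [0, 0, 0, 0]]])

```text
time: 14.68
tool_pos: [0.5048, 0.0988, 0.186]
tool_rot: [-3.142, 0.001, -2.891]
contact_force: [-0.1, 0.0, 0.7]
opening: 0.0349
```

Call:
step_arm(moves=[[[0, 0.0007, 0, 0], [0, 0, 0, 0]]])

```text
time: 14.85
tool_pos: [0.5045, 0.0993, 0.1858]
tool_rot: [3.142, 0.0, -2.891]
contact_force: [-0.5, -0.2, -0.1]
opening: 0.0348
```

Call:
step_arm(moves=[[[0, 0.0007, 0, 0], [0, 0, 0, 0]]])

```text
time: 15.02
tool_pos: [0.5044, 0.1, 0.1857]
tool_rot: [-3.141, 0.0, -2.891]
contact_force: [-0.4, -0.0, 0.5]
opening: 0.035
```

Call:
step_arm(moves=[[[0, 0.0007, 0, 0], [0, 0, 0, 0]]])

```text
time: 15.18
tool_pos: [0.5042, 0.1007, 0.1857]
tool_rot: [-3.142, 0.0, -2.891]
contact_force: [0.5, -0.6, 0.3]
opening: 0.0345
```

Call:
step_arm(moves=[[[0, 0.0007, 0, 0], [0, 0, 0, 0]]])

```text
time: 15.35
tool_pos: [0.5041, 0.1012, 0.1858]
tool_rot: [-3.141, 0.0, -2.891]
contact_force: [0.4, -2.0, 1.8]
opening: 0.0347
```

Call:
step_arm(moves=[[[0, 0.0005, 0, 0], [0, 0, 0, 0]]])

```text
time: 15.52
tool_pos: [0.5041, 0.1015, 0.1858]
tool_rot: [-3.141, 0.0, -2.891]
contact_force: [0.7, -2.9, 1.2]
opening: 0.0348
```

Call:
step_arm(moves=[[[0, -0.004, 0, 0], [0, -0.005, 0, 0], [0, -0.003, 0, 0], [0, -0.001, 0, 0], [0, -0.001, 0, 0], [0, -0.001, 0, 0], [0, 0, 0, 0]]])

```text
time: 16.1
tool_pos: [0.5076, 0.0873, 0.1857]
tool_rot: [3.141, 0.0, -2.892]
contact_force: [0.2, -0.0, -0.2]
opening: 0.0349
```

Call:
step_arm(moves=[[[0, -0.0007, 0, 0], [0, 0, 0, 0]]])

```text
time: 16.27
tool_pos: [0.5078, 0.0867, 0.1857]
tool_rot: [3.141, 0.0, -2.891]
contact_force: [0.5, -0.1, 0.8]
opening: 0.0348
```

Call:
step_arm(moves=[[[0, -0.0007, 0, 0], [0, 0, 0, 0]]])

```text
time: 16.43
tool_pos: [0.508, 0.0861, 0.1858]
tool_rot: [3.141, 0.0, -2.891]
contact_force: [0.3, 0.9, -0.4]
opening: 0.0348
```

Call:
step_arm(moves=[[[0, -0.0007, 0, 0], [0, 0, 0, 0]]])

```text
time: 16.6
tool_pos: [0.5081, 0.0853, 0.1858]
tool_rot: [3.141, 0.0, -2.891]
contact_force: [-0.1, 0.4, 0.3]
opening: 0.035
```

Call:
step_arm(moves=[[[0, -0.0007, 0, 0], [0, 0, 0, 0]]])

```text
time: 16.77
tool_pos: [0.5083, 0.0846, 0.1858]
tool_rot: [3.141, 0.0, -2.891]
contact_force: [-0.1, 0.8, 1.1]
opening: 0.0349
```

Call:
step_arm(moves=[[[0, -0.0007, 0, 0], [0, 0, 0, 0]]])

```text
time: 16.93
tool_pos: [0.5084, 0.0842, 0.1858]
tool_rot: [3.141, 0.0, -2.891]
contact_force: [-0.4, 2.6, 0.0]
opening: 0.0351
```

Call:
step_arm(moves=[[[0, -0.0005, 0, 0], [0, 0, 0, 0]]])

```text
time: 17.1
tool_pos: [0.5084, 0.0839, 0.1858]
tool_rot: [3.141, 0.0, -2.891]
contact_force: [-1.0, 3.2, 1.0]
opening: 0.0347
```

Call:
step_arm(moves=[[[0, 0.005, 0, 0], [0, 0.005, 0, 0], [0, 0, -0.02, 0], [0, 0, -0.025, 0], [0, 0, -0.005, 0.12], [0, 0, 0, 0.12], [0, 0, 0, 0.12], [0, 0, 0, 0.12]]])

```text
time: 17.77
tool_pos: [0.5061, 0.0932, 0.2358]
tool_rot: [-3.141, 0.001, 2.906]
contact_force: [0.0, -0.6, -0.1]
opening: 0.0345
```

Call:
step_arm(moves=[[[0, 0, 0, 0.12], [0, 0, 0, 0.12], [0, 0, 0, 0.12], [0, 0, 0, 0.12], [0, 0, 0, 0.12], [0, 0, 0, 0.12], [0, 0, 0, 0.12], [0, 0, 0, 0.12]]], hand=0.5)

```text
time: 18.43
tool_pos: [0.506, 0.0932, 0.2356]
tool_rot: [-3.141, 0.001, 1.946]
contact_force: [-0.1, 0.2, -0.2]
opening: 0.0457
```

Call:
step_arm(moves=[[[0.03, 0, 0, 0.12], [0.03, 0, 0, 0.01], [0.03, 0, 0, 0], [0.03, 0, 0, 0], [0.03, 0, 0, 0], [0, 0, 0, 0], [0, 0, 0, 0]]])

```text
time: 19.02
tool_pos: [0.4643, 0.2383, 0.2355]
tool_rot: [-3.141, 0.001, 1.825]
contact_force: [0.7, 0.1, 0.7]
opening: 0.0457
```

```bash
python3 o.py wrist w10; python3 o.py top t10 180 140 420 310 3
python3 - <<'E'
from h import *
c=pickle.load(open("w10.pkl","rb"));print(-np.array(c["R"]).T@c["t"])
E
```

```text
{'time': np.float64(19.0167), 'tool_pos': array([0.4643, 0.2383, 0.2355]), 'tool_rot': array([-3.1415e+00,  7.0000e-04,  1.8249e+00]), 'contact_force': array([0.7488, 0.0539, 0.7315]), 'torque': array([-0.1076,  0.0381, -0.0112]), 'opening': np.float64(0.0457)}
tool-frame force x,y [-0.14  0.74]
{'time': np.float64(19.0667), 'tool_pos': array([0.4646, 0.2373, 0.2355]), 'tool_rot': array([-3.1414e+00,  9.0000e-04,  1.8234e+00]), 'contact_force': array([-0.0548,  0.3779,  0.3794]), 'torque': array([-0.0678, -0.004 , -0.0107]), 'opening': np.float64(0.0456)}
tool-frame force x,y [0.38 0.04]
[0.4423222  0.31866457 0.39334707]
```

View pics/w10.png

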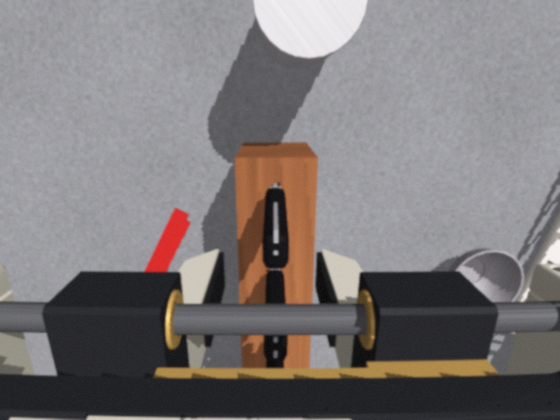

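View pics/t10.png

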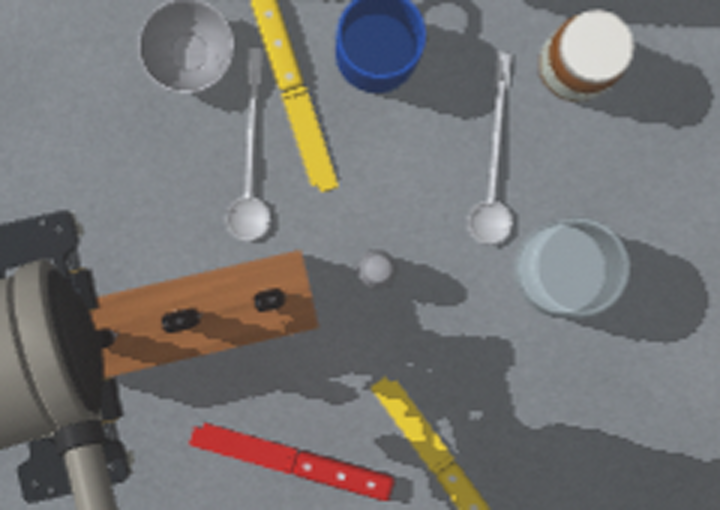

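Run:
```python
from h import *
c=pickle.load(open("w10.pkl","rb"))
crop(c,200,170,360,300,5,"pics/w10z.png")
print(proj(c,[.4646,.2373,.203]),[plane(c,276,262,.203)])
u=np.array([-.2508,.968]);p=np.array([.4646,.2373])
q=plane(c,276,262,.203)[:2]-p;print("tool x,y",q@u,q@[.968,.2508])
for v in (190,): # base of handle
    q=plane(c,276,v,.11)[:2]-p;print(q@u,q@[.968,.2508])
for pp in[(237,158),(314,158)]:
    q=plane(c,*pp,.1)[:2]-p;print("corner",q@u,q@[.968,.2508])
```

```text
[271.34418577 245.08444005] [array([0.47009455, 0.2273051 , 0.203     ])]
tool x,y -0.01105309862073653 0.00281200025048322
0.008794614902080835 0.004370295900947936
corner 0.03395023016060758 -0.028368860842109867
corner 0.03396514904241994 0.0363734404389203
```

View pics/w10z.png

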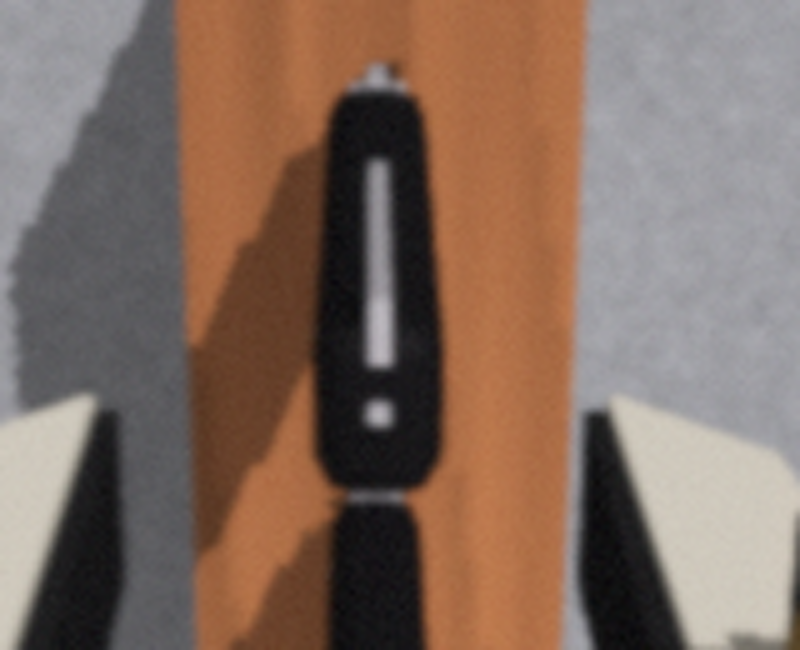

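Call:
step_arm(moves=[[[-0.007, 0.0035, 0.01, 0], [0, 0, 0.02, 0], [0, 0, 0.025, 0], [0, 0, 0.02, 0], [0, 0, 0.01, 0], [0, 0, 0, 0], [0, 0, 0, 0]]], hand=0.4)

```text
time: 19.7
tool_pos: [0.4705, 0.2305, 0.1506]
tool_rot: [-3.141, 0.0, 1.821]
contact_force: [0.1, -0.2, 0.1]
opening: 0.0366
```

```bash
python3 o.py wrist w11 200 170 360 300 5
```

```text
{'time': np.float64(19.7), 'tool_pos': array([0.4705, 0.2305, 0.1506]), 'tool_rot': array([-3.1411e+00,  1.0000e-04,  1.8206e+00]), 'contact_force': array([ 0.1091, -0.2108,  0.0978]), 'torque': array([-0.0399,  0.02  ,  0.0054]), 'opening': np.float64(0.0366)}
tool-frame force x,y [-0.23  0.05]
```

View pics/w11.png

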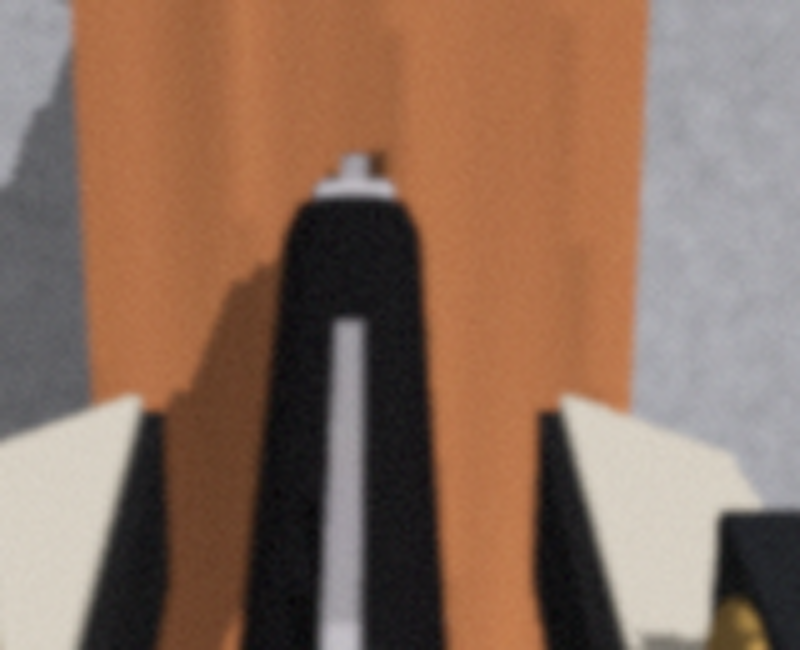

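Call:
step_arm(moves=[[[0, -0.001, 0, 0], [0, 0, 0, 0], [0, 0, 0, 0], [0, 0, 0, 0], [0, 0, 0, 0]]], hand=0.1, force=8)

```text
time: 20.17
tool_pos: [0.47, 0.2313, 0.1514]
tool_rot: [3.139, -0.0, 1.822]
contact_force: [1.9, -0.1, 1.7]
opening: 0.0164
```

```bash
python3 o.py
```

```text
{'time': np.float64(20.1667), 'tool_pos': array([0.47  , 0.2313, 0.1514]), 'tool_rot': array([ 3.1387e+00, -1.0000e-04,  1.8219e+00]), 'contact_force': array([ 1.9392, -0.1399,  1.7447]), 'torque': array([ 0.0655, -0.4769, -0.0403]), 'opening': np.float64(0.0164)}
tool-frame force x,y [-0.62  1.84]
```

Call:
step_arm(moves=[[[0, 0.0005, 0, 0], [0, 0, 0, 0], [0, 0, -0.003, 0], [0, 0, -0.005, 0], [0, 0, 0, 0]]], hand=0, force=12)

```text
time: 20.58
tool_pos: [0.4701, 0.2314, 0.1595]
tool_rot: [3.14, -0.0, 1.822]
contact_force: [2.5, 0.6, 1.4]
opening: 0.0156
```

Call:
step_arm(moves=[[[0, 0, -0.008, 0], [0, 0, -0.008, 0], [0, 0, -0.008, 0], [0, 0, 0, 0]]])

```text
time: 20.92
tool_pos: [0.47, 0.2313, 0.1844]
tool_rot: [3.14, -0.0, 1.822]
contact_force: [2.7, -0.1, 0.8]
opening: 0.0162
```

```bash
python3 o.py side s12 170 80 420 280 3
```

```text
{'time': np.float64(20.9167), 'tool_pos': array([0.47  , 0.2313, 0.1844]), 'tool_rot': array([ 3.1396e+00, -2.0000e-04,  1.8219e+00]), 'contact_force': array([ 2.6733, -0.0769,  0.7563]), 'torque': array([ 0.0431, -0.6891,  0.0326]), 'opening': np.float64(0.0162)}
tool-frame force x,y [-0.74  2.57]
```

View pics/s12.png

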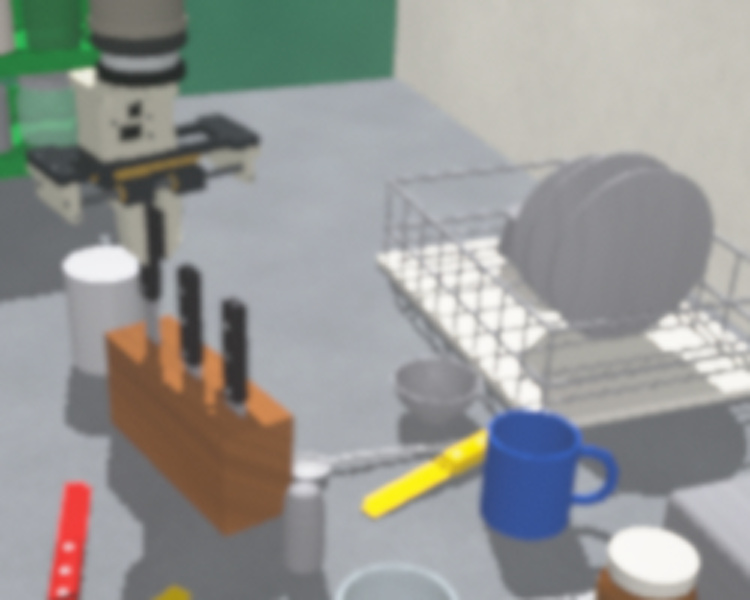

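Call:
step_arm(moves=[[[0, 0.001, -0.004, 0], [0, 0, -0.004, 0], [0, 0, 0, 0]]])

```text
time: 21.22
tool_pos: [0.4703, 0.2314, 0.1912]
tool_rot: [-3.141, -0.0, 1.822]
contact_force: [2.3, -0.0, 0.6]
opening: 0.0161
```

```bash
python3 o.py
```

```text
{'time': np.float64(21.2167), 'tool_pos': array([0.4703, 0.2314, 0.1912]), 'tool_rot': array([-3.1412e+00, -1.0000e-04,  1.8218e+00]), 'contact_force': array([ 2.3182, -0.0136,  0.6213]), 'torque': array([ 0.0457, -0.4962,  0.0394]), 'opening': np.float64(0.0161)}
tool-frame force x,y [-0.59  2.24]
```

Call:
step_arm(moves=[[[0, 0.0015, -0.004, 0], [0, 0, -0.004, 0], [0, 0, 0, 0]]])

```text
time: 21.47
tool_pos: [0.4715, 0.2317, 0.1993]
tool_rot: [-3.141, -0.0, 1.822]
contact_force: [-0.8, 0.1, -1.1]
opening: 0.016
```

```bash
python3 o.py
```

```text
{'time': np.float64(21.4667), 'tool_pos': array([0.4715, 0.2317, 0.1993]), 'tool_rot': array([-3.1408, -0.    ,  1.8219]), 'contact_force': array([-0.7803,  0.1435, -1.1318]), 'torque': array([-0.076 , -0.0017, -0.0224]), 'opening': np.float64(0.016)}
tool-frame force x,y [ 0.33 -0.72]
```

Call:
step_arm(moves=[[[0, 0, -0.008, 0], [0, 0, -0.01, 0], [0, 0, -0.01, 0], [0, 0, -0.01, 0], [0, 0, -0.01, 0], [0, 0, 0, 0]]])

```text
time: 21.97
tool_pos: [0.4729, 0.2321, 0.2495]
tool_rot: [3.137, -0.0, 1.822]
contact_force: [0.1, -1.2, -0.4]
opening: 0.016
```

Call:
step_arm(moves=[[[0, 0, -0.01, 0], [0, 0, -0.01, 0], [0, 0, -0.01, 0], [0, 0, -0.01, 0], [0, 0, 0, 0], [0, 0, 0, 0]]])

```text
time: 22.47
tool_pos: [0.4722, 0.2318, 0.2874]
tool_rot: [3.14, -0.0, 1.822]
contact_force: [0.8, -0.0, -1.9]
opening: 0.0154
```

```bash
python3 o.py side s13 170 40 420 240 3; python3 o.py wrist w13
```

```text
{'time': np.float64(22.4667), 'tool_pos': array([0.4722, 0.2318, 0.2874]), 'tool_rot': array([ 3.1402e+00, -2.0000e-04,  1.8218e+00]), 'contact_force': array([ 0.8444, -0.0202, -1.897 ]), 'torque': array([-0.0825,  0.0384,  0.0512]), 'opening': np.float64(0.0154)}
tool-frame force x,y [-0.23  0.81]
{'time': np.float64(22.5167), 'tool_pos': array([0.4718, 0.2317, 0.2867]), 'tool_rot': array([-3.1416e+00, -1.0000e-04,  1.8218e+00]), 'contact_force': array([ 0.5277,  0.4746, -1.0963]), 'torque': array([-0.1408,  0.0098, -0.0179]), 'opening': np.float64(0.0158)}
tool-frame force x,y [0.33 0.63]
```

View pics/s13.png

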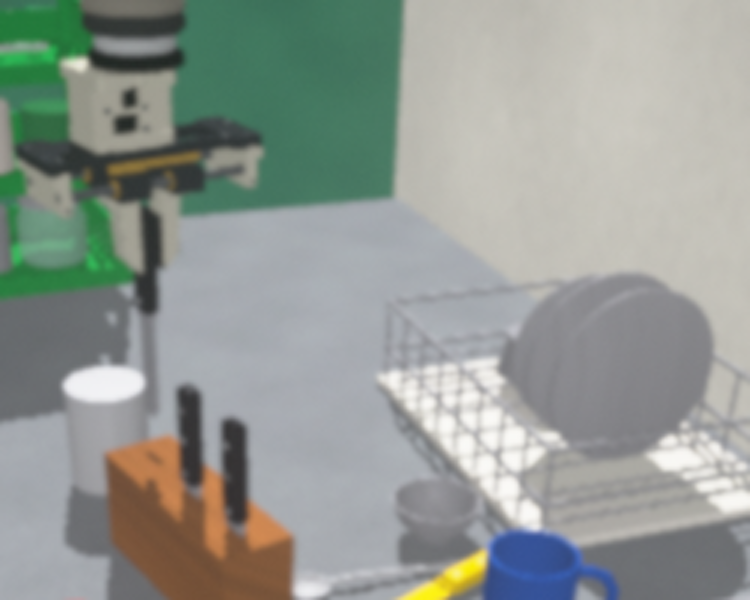

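View pics/w13.png

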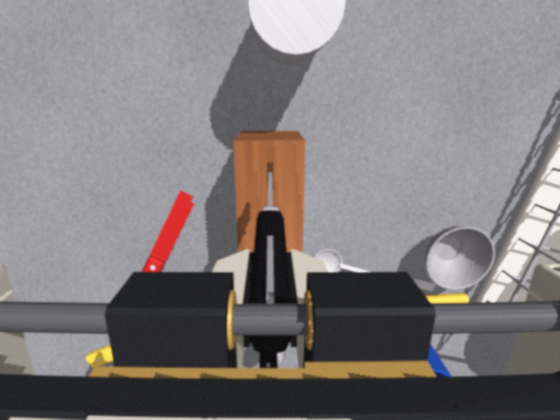

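Call:
step_arm(moves=[[[0, -0.015, -0.004, 0], [0, -0.025, -0.004, 0], [0, -0.025, -0.004, 0], [-0.01, -0.02, 0, 0], [-0.025, -0.005, 0, 0], [-0.025, 0, 0, 0], [-0.025, 0, 0, 0], [-0.025, 0, 0, 0]]])

```text
time: 23.23
tool_pos: [0.4117, 0.1019, 0.2984]
tool_rot: [-3.141, -0.0, 1.822]
contact_force: [-0.1, -0.1, -1.7]
opening: 0.0159
```

Call:
step_arm(moves=[[[-0.025, 0, 0, 0], [-0.025, 0, 0, 0], [-0.025, 0, 0, 0], [-0.025, 0, 0, 0], [-0.025, 0, 0, 0], [-0.025, 0.012, 0, 0], [-0.025, 0.012, 0, 0], [-0.025, 0.012, 0, 0]]])

```text
time: 23.9
tool_pos: [0.4969, -0.0831, 0.2982]
tool_rot: [-3.141, -0.001, 1.821]
contact_force: [0.2, -0.6, -0.8]
opening: 0.016
```

Call:
step_arm(moves=[[[-0.025, 0.012, 0, 0], [-0.025, 0.01, 0, 0], [-0.02, 0.005, 0, 0], [-0.005, 0, 0, 0], [0, 0, 0, 0], [0, 0, 0, 0], [0, 0, 0, 0]]])

```text
time: 24.48
tool_pos: [0.5408, -0.1468, 0.2987]
tool_rot: [-3.141, -0.001, 1.823]
contact_force: [-0.4, -0.8, 0.3]
opening: 0.0161
```

```bash
python3 o.py wrist w14; python3 o.py side s14 ;python3 o.py top t14
```

```text
{'time': np.float64(24.4833), 'tool_pos': array([ 0.5408, -0.1468,  0.2987]), 'tool_rot': array([-3.1414e+00, -7.0000e-04,  1.8225e+00]), 'contact_force': array([-0.4136, -0.7777,  0.308 ]), 'torque': array([-0.1024,  0.0689,  0.0075]), 'opening': np.float64(0.0161)}
tool-frame force x,y [-0.65 -0.59]
{'time': np.float64(24.5333), 'tool_pos': array([ 0.5409, -0.1468,  0.2989]), 'tool_rot': array([ 3.1416e+00, -4.0000e-04,  1.8228e+00]), 'contact_force': array([ 0.8657,  0.1642, -0.6068]), 'torque': array([-0.0164,  0.0729,  0.0169]), 'opening': np.float64(0.016)}
tool-frame force x,y [-0.06  0.88]
{'time': np.float64(24.5833), 'tool_pos': array([ 0.541 , -0.1468,  0.2991]), 'tool_rot': array([ 3.1412e+00, -1.0000e-04,  1.8229e+00]), 'contact_force': array([-0.9347, -0.3169, -0.7663]), 'torque': array([-0.0879,  0.0357, -0.0204]), 'opening': np.float64(0.0161)}
tool-frame force x,y [-0.07 -0.98]
```

View pics/w14.png

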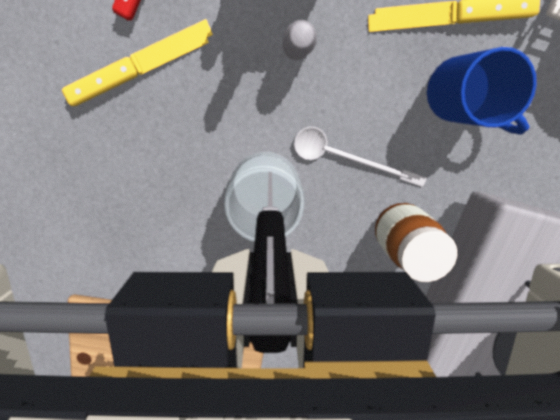

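View pics/s14.png

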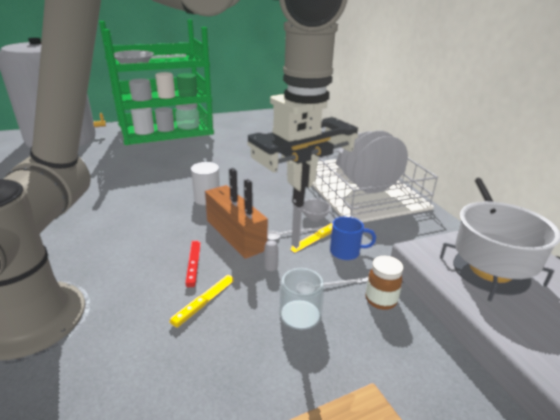

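View pics/t14.png

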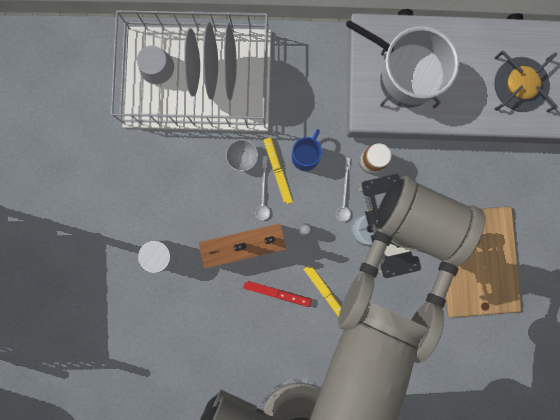

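Run:
```python
from h import *
c=pickle.load(open("w14.pkl","rb"));crop(c,200,140,340,260,5,"pics/w14z.png")
c=pickle.load(open("s14.pkl","rb"));crop(c,240,150,360,340,4,"pics/s14z.png")
```

```text
(no output)
```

View pics/w14z.png

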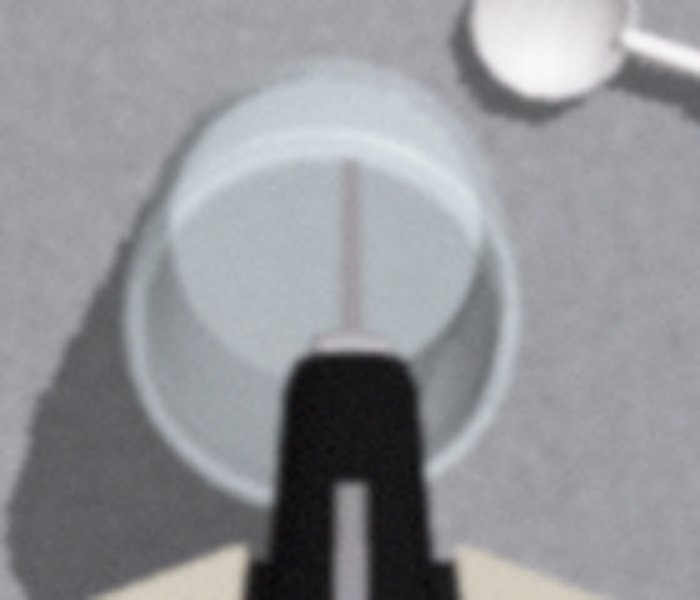

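View pics/s14z.png

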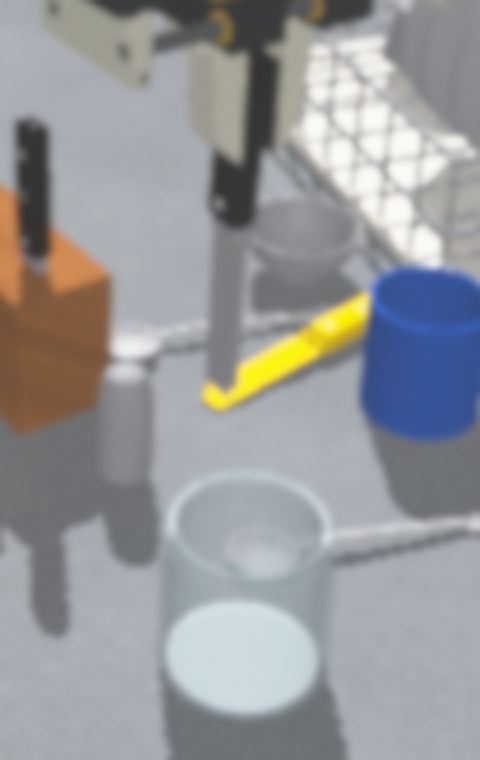

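Run:
```python
from h import *
w=pickle.load(open("w14.pkl","rb"));s=pickle.load(open("s14.pkl","rb"))
W=lambda u,v:(u/5+200,v/5+140);S=lambda u,v:(u/4+240,v/4+150)
print("rim w",plane(w,*W(321,320),.098),"rim s",plane(s,*S(247,526),.098),tri(w,W(321,320),s,S(247,526)))
print("floor w",plane(w,*W(328,268),.006),"floor s",plane(s,*S(242,658),.006))
print("tip corner",tri(w,W(350,158),s,S(206,385)))
P,_=tri(w,W(350,158),s,S(206,385))
print("other corner",[plane(s,*S(238,390),z) for z in(P[2]-.003,P[2],P[2]+.003)])
u=np.array([-.249,.9685]);print("tip rel tool: along u",(P[:2]-[.541,-.147])@u,"y",(P[:2]-[.541,-.147])@[.9685,.249])
```

```text
rim w [ 0.54116658 -0.17508009  0.098     ] rim s [ 0.54131231 -0.17880708  0.098     ] (array([ 0.54192463, -0.17606183,  0.0954888 ]), np.float64(0.0012714564221704978))
floor w [ 0.54508614 -0.18839481  0.006     ] floor s [ 0.54322978 -0.17981963  0.006     ]
tip corner (array([ 0.535845  , -0.12839573,  0.1530017 ]), np.float64(0.0008238557268528616))
other corner [array([ 0.55212244, -0.13386735,  0.1500017 ]), array([ 0.55039955, -0.13763183,  0.1530017 ]), array([ 0.54867667, -0.14139632,  0.1560017 ])]
tip rel tool: along u 0.019301831841097863 y -0.00036015239695732284
```

Call:
step_arm(moves=[[[-0.012, 0.003, 0, 0], [-0.012, 0.004, 0, 0], [-0.012, 0.004, 0, 0], [0, 0, 0.01, 0], [0, 0, 0.015, 0], [0, 0, 0.01, 0], [0, 0, 0, 0], [0, 0, 0, 0]]])

```text
time: 25.3
tool_pos: [0.5605, -0.1793, 0.2632]
tool_rot: [-3.141, -0.001, 1.822]
contact_force: [-0.1, 0.4, 0.0]
opening: 0.0161
```

```bash
python3 o.py wrist w15 200 140 340 260 5; python3 o.py side s15 240 150 360 340 4
```

```text
{'time': np.float64(25.3), 'tool_pos': array([ 0.5605, -0.1793,  0.2632]), 'tool_rot': array([-3.1405e+00, -1.2000e-03,  1.8223e+00]), 'contact_force': array([-0.0894,  0.4075,  0.0015]), 'torque': array([-0.0722, -0.0055,  0.0045]), 'opening': np.float64(0.0161)}
tool-frame force x,y [0.42 0.01]
{'time': np.float64(25.35), 'tool_pos': array([ 0.5609, -0.1796,  0.264 ]), 'tool_rot': array([3.1413, 0.    , 1.8223]), 'contact_force': array([-0.068 , -0.8844, -1.1948]), 'torque': array([-0.0924,  0.0561, -0.0845]), 'opening': np.float64(0.0154)}
tool-frame force x,y [-0.84 -0.29]
```

View pics/w15.png

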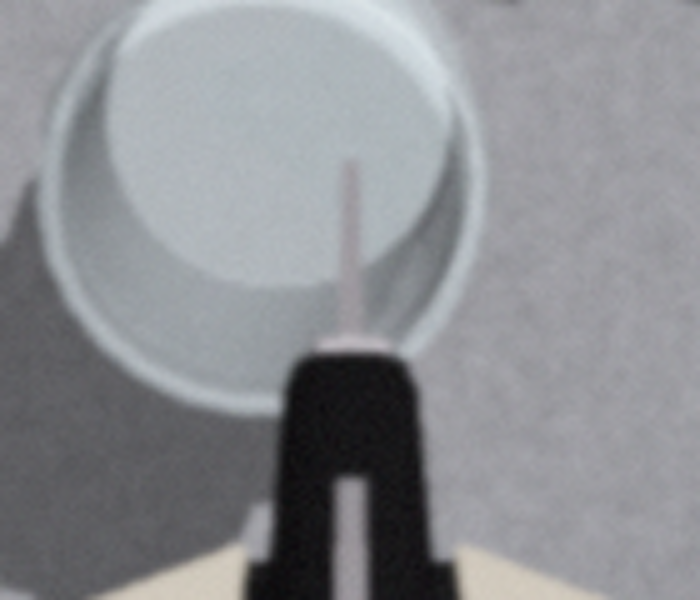

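View pics/s15.png

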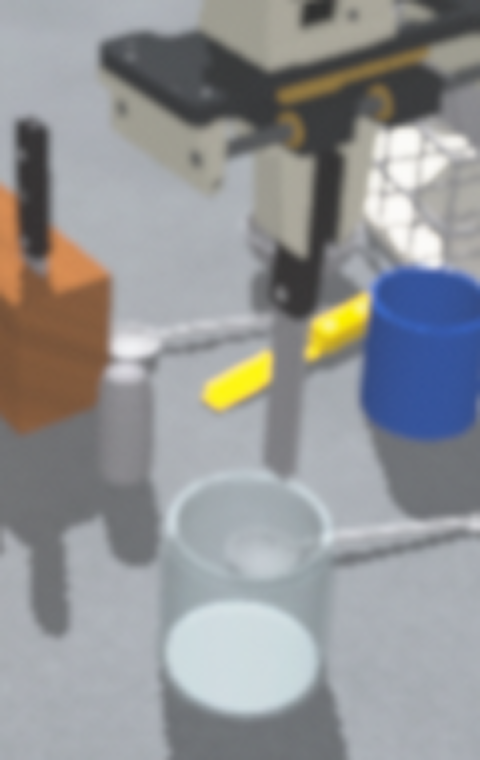

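Call:
step_arm(moves=[[[0, 0, 0.01, 0], [0, 0, 0.01, 0], [0, 0, 0.01, 0], [0, 0, 0.01, 0], [0, 0, 0.01, 0], [0, 0, 0, 0]]])

```text
time: 25.9
tool_pos: [0.5598, -0.1795, 0.2107]
tool_rot: [-3.138, -0.003, 1.822]
contact_force: [-0.6, 0.3, -0.8]
opening: 0.0158
```

```bash
python3 o.py wrist w16 170 100 370 260 4; python3 o.py side s16 240 150 360 340 4
```

```text
{'time': np.float64(25.9), 'tool_pos': array([ 0.5598, -0.1795,  0.2107]), 'tool_rot': array([-3.1380e+00, -3.1000e-03,  1.8217e+00]), 'contact_force': array([-0.5829,  0.2596, -0.8401]), 'torque': array([-0.049 ,  0.1117,  0.0061]), 'opening': np.float64(0.0158)}
tool-frame force x,y [ 0.4 -0.5]
{'time': np.float64(25.95), 'tool_pos': array([ 0.5603, -0.1797,  0.212 ]), 'tool_rot': array([-3.1392e+00, -2.0000e-03,  1.8218e+00]), 'contact_force': array([-0.9195, -0.0737, -0.6336]), 'torque': array([-0.0669,  0.0058,  0.0372]), 'opening': np.float64(0.0164)}
tool-frame force x,y [ 0.16 -0.91]
```

View pics/w16.png

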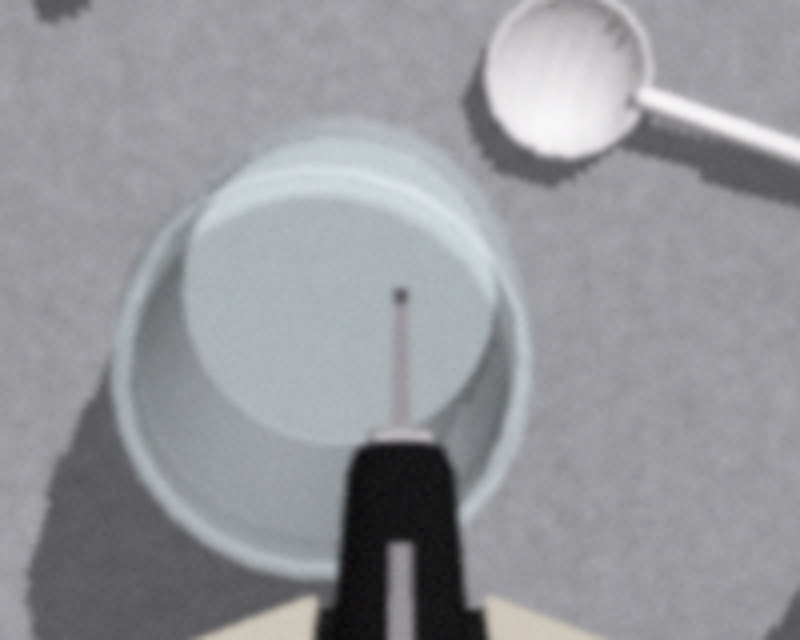

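View pics/s16.png

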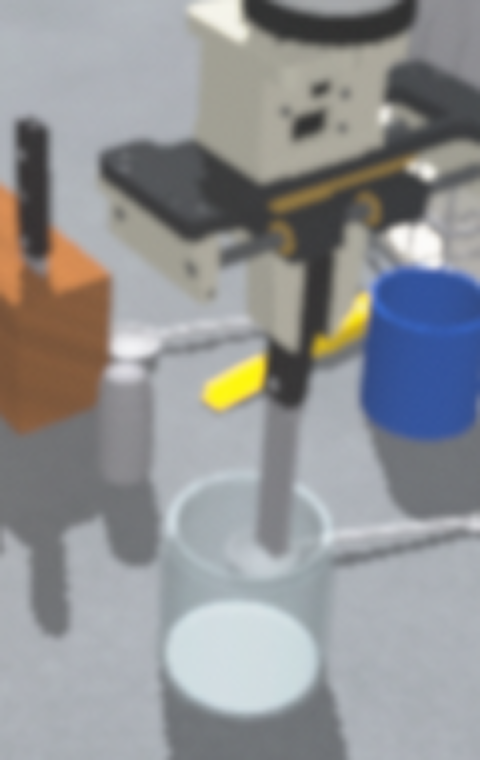

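Call:
step_arm(moves=[[[0, 0, 0.01, 0], [0, 0, 0.01, 0], [0, 0, 0.01, 0], [0, 0, 0.01, 0], [0, 0, 0.008, 0], [0, 0, 0.004, 0], [0, 0, 0, 0], [0, 0, 0, 0]]])

```text
time: 26.67
tool_pos: [0.561, -0.18, 0.1616]
tool_rot: [-3.142, -0.0, 1.822]
contact_force: [0.2, 0.5, -0.6]
opening: 0.0156
```

Call:
step_arm(moves=[[[0, 0, 0.002, 0], [0, 0, 0.001, 0], [0, 0, 0, 0]]])

```text
time: 26.92
tool_pos: [0.561, -0.1801, 0.1588]
tool_rot: [3.141, 0.0, 1.822]
contact_force: [-0.0, -0.5, -0.6]
opening: 0.0159
```

Call:
step_arm(moves=[[[0, 0, 0.001, 0], [0, 0, 0.001, 0], [0, 0, 0, 0]]])

```text
time: 27.17
tool_pos: [0.5609, -0.18, 0.1566]
tool_rot: [-3.142, -0.0, 1.822]
contact_force: [0.5, 0.0, -0.9]
opening: 0.016
```

Call:
step_arm(moves=[[[0, 0, 0.001, 0], [0, 0, 0.001, 0], [0, 0, 0, 0]]])

```text
time: 27.42
tool_pos: [0.5609, -0.18, 0.1545]
tool_rot: [-3.141, -0.0, 1.822]
contact_force: [0.7, 0.5, -0.2]
opening: 0.016
```

Call:
step_arm(moves=[[[0, 0, 0.001, 0], [0, 0, 0, 0]]])

```text
time: 27.58
tool_pos: [0.5609, -0.18, 0.1535]
tool_rot: [-3.141, -0.0, 1.822]
contact_force: [-0.2, 0.0, -0.2]
opening: 0.0159
```

Call:
step_arm(moves=[[[0, 0, 0.001, 0], [0, 0, 0, 0]]])

```text
time: 27.75
tool_pos: [0.5609, -0.18, 0.1526]
tool_rot: [-3.142, -0.0, 1.822]
contact_force: [0.5, 0.1, -2.1]
opening: 0.0159
```

Call:
step_arm(moves=[[[0, 0, 0.001, 0], [0, 0, 0, 0]]])

```text
time: 27.92
tool_pos: [0.5609, -0.18, 0.1515]
tool_rot: [-3.141, -0.0, 1.822]
contact_force: [0.4, -0.1, -1.3]
opening: 0.0158
```

Call:
step_arm(moves=[[[0, 0, 0.0007, 0], [0, 0, 0, 0]]])

```text
time: 28.08
tool_pos: [0.561, -0.18, 0.1509]
tool_rot: [-3.142, -0.0, 1.822]
contact_force: [0.4, 0.4, -1.1]
opening: 0.016
```

```bash
python3 o.py wrist w17 170 100 370 260 4; python3 o.py side s17 240 150 360 340 4
```

```text
{'time': np.float64(28.0833), 'tool_pos': array([ 0.561 , -0.18  ,  0.1509]), 'tool_rot': array([-3.1416e+00, -2.0000e-04,  1.8218e+00]), 'contact_force': array([ 0.3962,  0.3669, -1.1473]), 'torque': array([-0.0534,  0.0192, -0.0305]), 'opening': np.float64(0.016)}
tool-frame force x,y [0.26 0.47]
{'time': np.float64(28.1333), 'tool_pos': array([ 0.561, -0.18 ,  0.151]), 'tool_rot': array([ 3.1416e+00, -1.0000e-04,  1.8218e+00]), 'contact_force': array([ 0.647 ,  0.2673, -0.9216]), 'torque': array([-0.0655,  0.0218,  0.0248]), 'opening': np.float64(0.016)}
tool-frame force x,y [0.1  0.69]
```

View pics/s17.png

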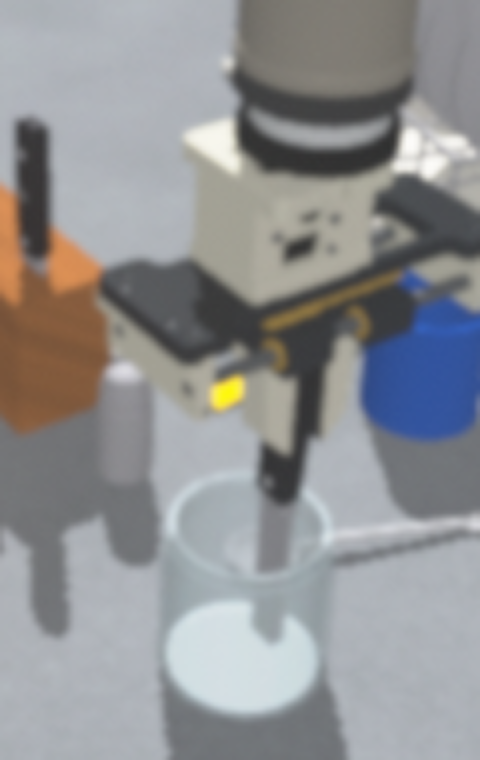

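View pics/w17.png

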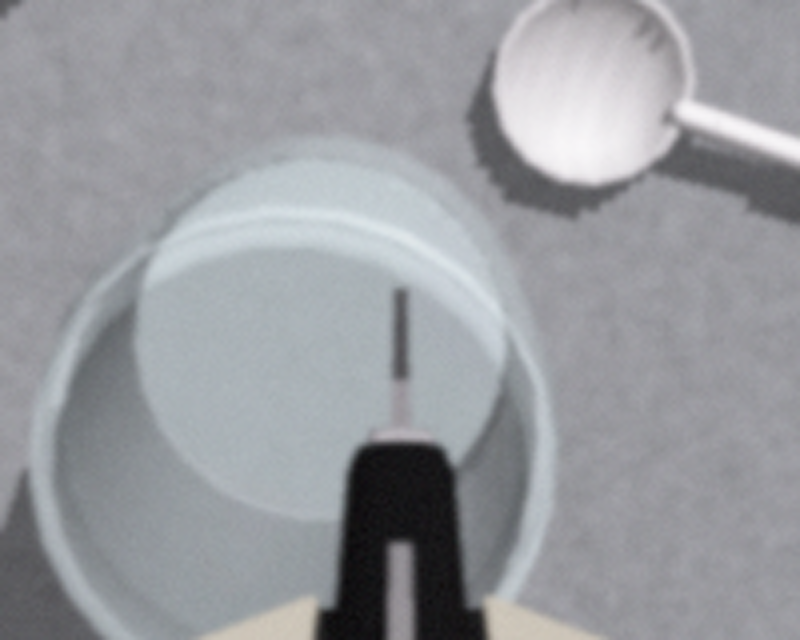

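Call:
step_arm(moves=[[[0, 0, 0.001, 0], [0, 0, 0, 0]]])

```text
time: 28.35
tool_pos: [0.5609, -0.18, 0.1499]
tool_rot: [-3.142, -0.0, 1.822]
contact_force: [0.2, 0.2, -0.4]
opening: 0.0159
```

Call:
step_arm(moves=[[[0, 0, 0.001, 0], [0, 0, 0, 0]]])

```text
time: 28.52
tool_pos: [0.5611, -0.1802, 0.1494]
tool_rot: [3.141, 0.001, 1.822]
contact_force: [-1.7, -0.2, 2.8]
opening: 0.0162
```

Call:
step_arm(moves=[[[0, 0, 0.001, 0], [0, 0, 0, 0]]])

```text
time: 28.68
tool_pos: [0.5614, -0.1805, 0.1493]
tool_rot: [3.14, 0.002, 1.822]
contact_force: [-1.5, -0.1, 7.6]
opening: 0.0157
```

Call:
step_arm(moves=[[[0, 0, -0.001, 0], [0, 0, -0.0003, 0], [0, 0, 0, 0]]])

```text
time: 28.93
tool_pos: [0.5611, -0.18, 0.1494]
tool_rot: [3.141, 0.0, 1.822]
contact_force: [0.1, 0.9, 2.1]
opening: 0.0158
```

Call:
step_arm(moves=[[[0, 0, 0, 0], [0, 0, 0, 0], [0, 0, 0, 0]]], hand=0.22)

```text
time: 29.18
tool_pos: [0.5609, -0.1799, 0.1491]
tool_rot: [-3.141, -0.0, 1.822]
contact_force: [-0.2, -0.2, -0.1]
opening: 0.0197
```

```bash
python3 o.py wrist w18 170 100 370 300 4; python3 o.py side s18 240 150 360 340 4
```

```text
{'time': np.float64(29.1833), 'tool_pos': array([ 0.5609, -0.1799,  0.1491]), 'tool_rot': array([-3.1413e+00, -4.0000e-04,  1.8218e+00]), 'contact_force': array([-0.1555, -0.2121, -0.1275]), 'torque': array([-0.0591,  0.0542, -0.0115]), 'opening': np.float64(0.0197)}
tool-frame force x,y [-0.17 -0.2 ]
{'time': np.float64(29.2333), 'tool_pos': array([ 0.5609, -0.1799,  0.1491]), 'tool_rot': array([-3.1414e+00, -4.0000e-04,  1.8218e+00]), 'contact_force': array([ 0.0484, -0.3372, -0.4461]), 'torque': array([-0.0306,  0.0242, -0.0357]), 'opening': np.float64(0.0197)}
tool-frame force x,y [-0.34 -0.04]
```

View pics/s18.png

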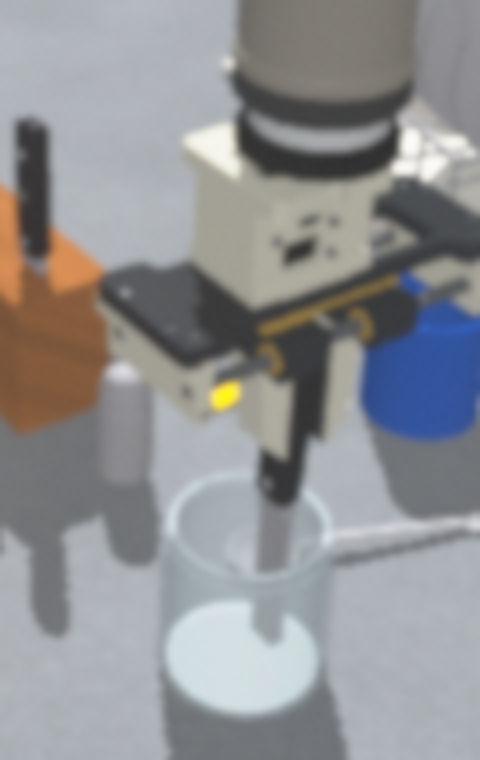

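View pics/w18.png

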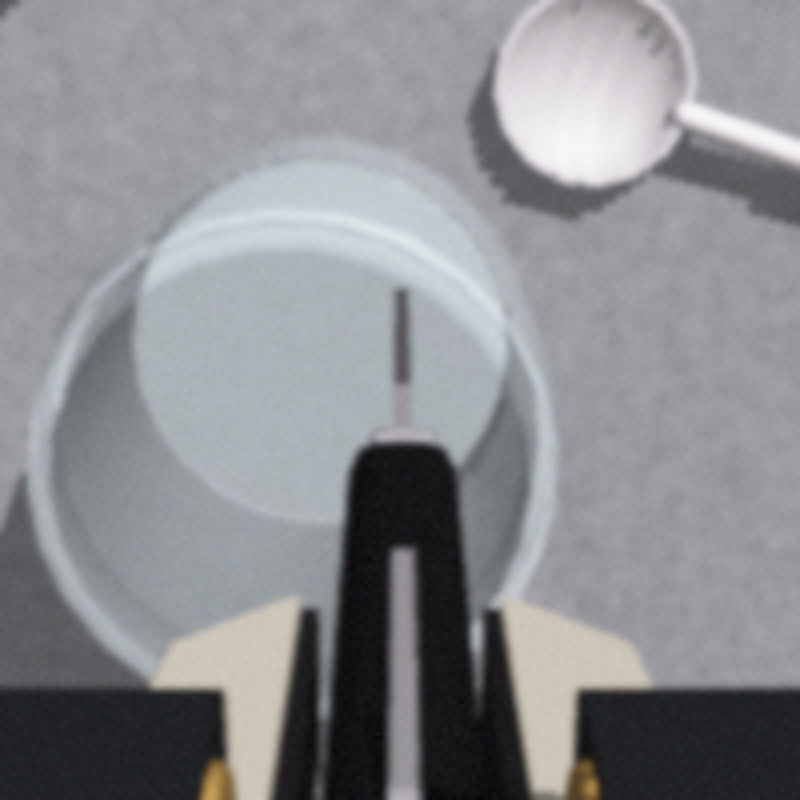

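Call:
step_arm(moves=[[[0, 0.002, 0, 0], [0, 0.002, 0, 0], [0, 0.002, 0, 0], [0, 0.002, 0, 0], [0, 0.002, 0, 0], [0, 0.002, 0, 0], [0, 0.002, 0, 0], [0, 0, 0, 0]]], hand=0.26)

```text
time: 29.95
tool_pos: [0.5749, -0.1764, 0.1493]
tool_rot: [3.141, 0.0, 1.822]
contact_force: [-0.4, -0.6, -0.8]
opening: 0.024
```

```bash
python3 o.py wrist w19 170 100 370 300 4; python3 o.py side s19 240 150 360 340 4
```

```text
{'time': np.float64(29.95), 'tool_pos': array([ 0.5749, -0.1764,  0.1493]), 'tool_rot': array([3.1413, 0.    , 1.822 ]), 'contact_force': array([-0.4252, -0.5552, -0.8275]), 'torque': array([-0.1256,  0.078 , -0.0551]), 'opening': np.float64(0.024)}
tool-frame force x,y [-0.43 -0.55]
{'time': np.float64(30.0), 'tool_pos': array([ 0.5747, -0.1765,  0.1493]), 'tool_rot': array([ 3.1415, -0.    ,  1.822 ]), 'contact_force': array([0.2548, 0.8216, 0.2043]), 'torque': array([-0.0739,  0.0382, -0.038 ]), 'opening': np.float64(0.0238)}
tool-frame force x,y [0.73 0.45]
```

View pics/s19.png

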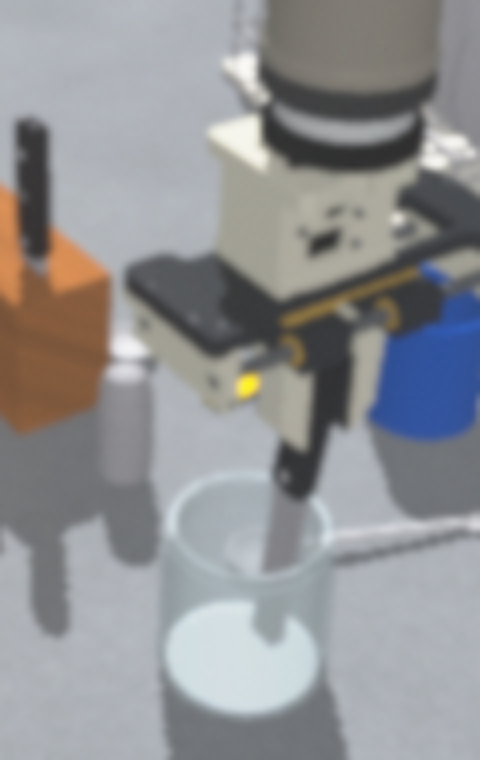

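View pics/w19.png

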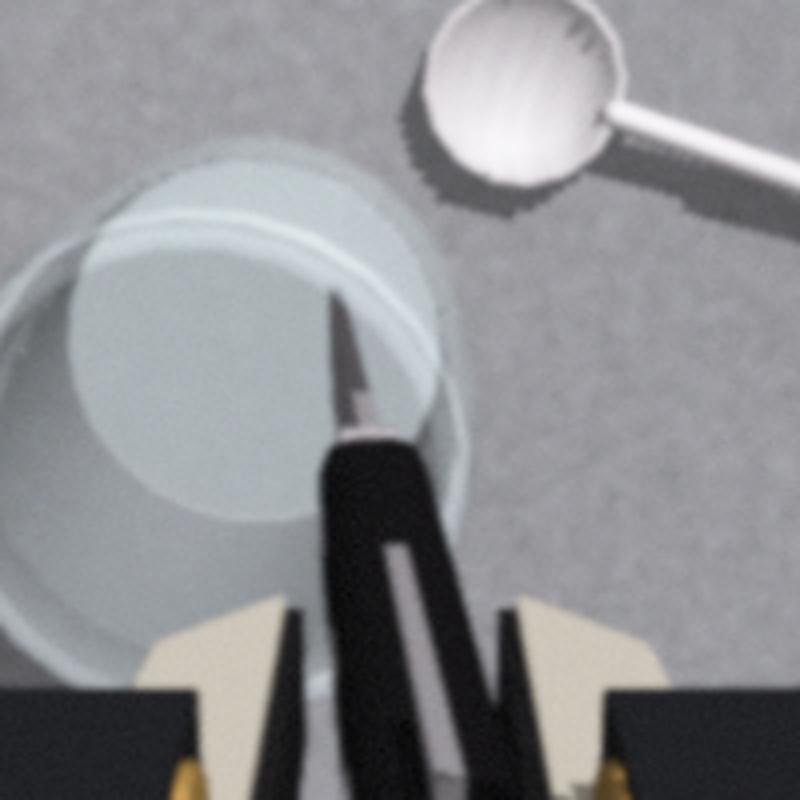

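Call:
step_arm(moves=[[[0, 0.002, 0, 0], [0, 0.002, 0, 0], [0, 0.002, 0, 0], [0, 0.002, 0, 0], [0, 0, 0, 0]]], hand=0.3)

```text
time: 30.47
tool_pos: [0.5827, -0.1744, 0.1493]
tool_rot: [3.141, 0.0, 1.822]
contact_force: [-0.1, -0.4, -0.1]
opening: 0.0274
```

```bash
python3 o.py wrist w20 170 100 370 300 4
```

```text
{'time': np.float64(30.4667), 'tool_pos': array([ 0.5827, -0.1744,  0.1493]), 'tool_rot': array([3.1413, 0.    , 1.822 ]), 'contact_force': array([-0.0769, -0.3553, -0.0878]), 'torque': array([-0.0827,  0.0401, -0.0552]), 'opening': np.float64(0.0274)}
tool-frame force x,y [-0.33 -0.16]
```

View pics/w20.png

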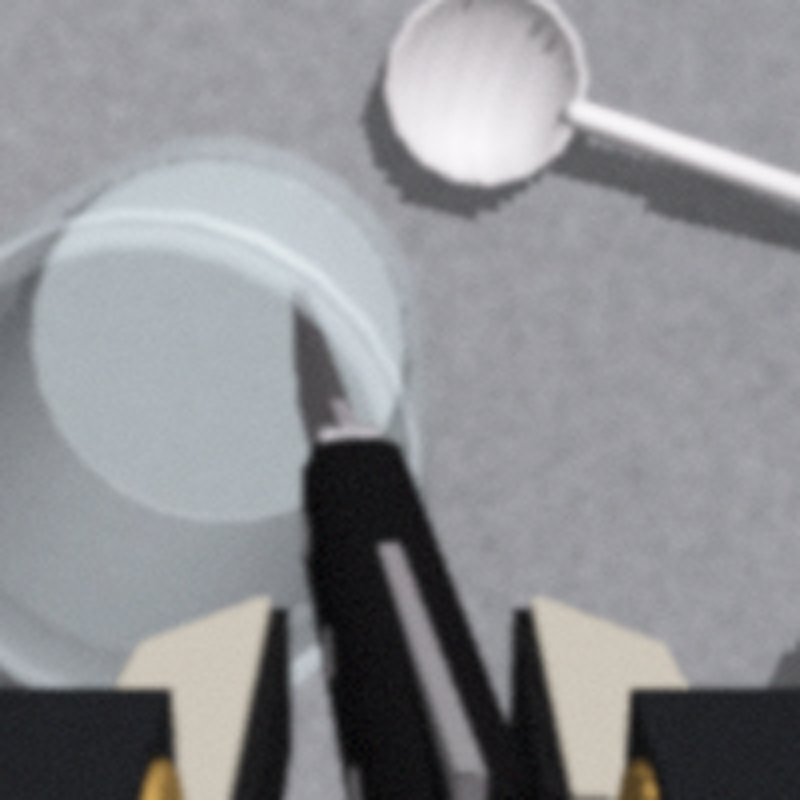

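Call:
step_arm(moves=[[[0, 0.002, 0, 0], [0, 0.002, 0, 0], [0, 0.002, 0, 0], [0, 0.002, 0, 0], [0, 0, 0, 0]]], hand=0.36)

```text
time: 30.93
tool_pos: [0.5904, -0.1725, 0.1493]
tool_rot: [3.141, 0.0, 1.822]
contact_force: [-1.2, 0.9, 0.7]
opening: 0.033
```

```bash
python3 o.py wrist w21 170 100 370 300 4; python3 o.py side s21 240 150 360 340 4
```

```text
{'time': np.float64(30.9333), 'tool_pos': array([ 0.5904, -0.1725,  0.1493]), 'tool_rot': array([3.1413, 0.    , 1.8219]), 'contact_force': array([-1.2042,  0.8504,  0.6973]), 'torque': array([-0.0777,  0.0462,  0.0553]), 'opening': np.float64(0.033)}
tool-frame force x,y [ 1.12 -0.96]
{'time': np.float64(30.9833), 'tool_pos': array([ 0.5902, -0.1725,  0.1492]), 'tool_rot': array([ 3.1415e+00, -1.0000e-04,  1.8220e+00]), 'contact_force': array([-0.3703,  0.0789,  0.064 ]), 'torque': array([-0.0822,  0.0153, -0.0027]), 'opening': np.float64(0.033)}
tool-frame force x,y [ 0.17 -0.34]
```

View pics/w21.png

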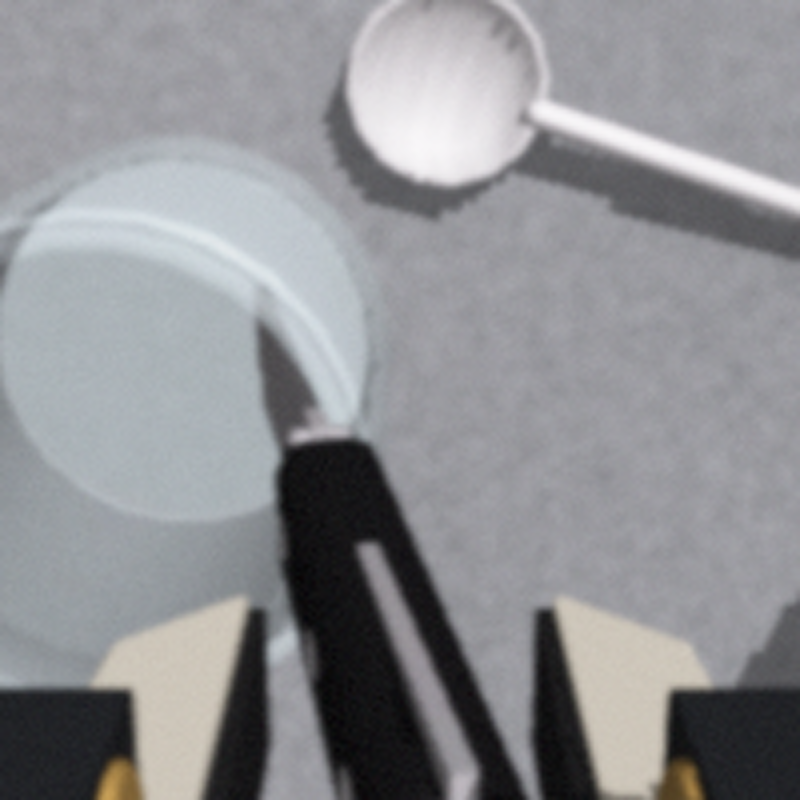

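View pics/s21.png

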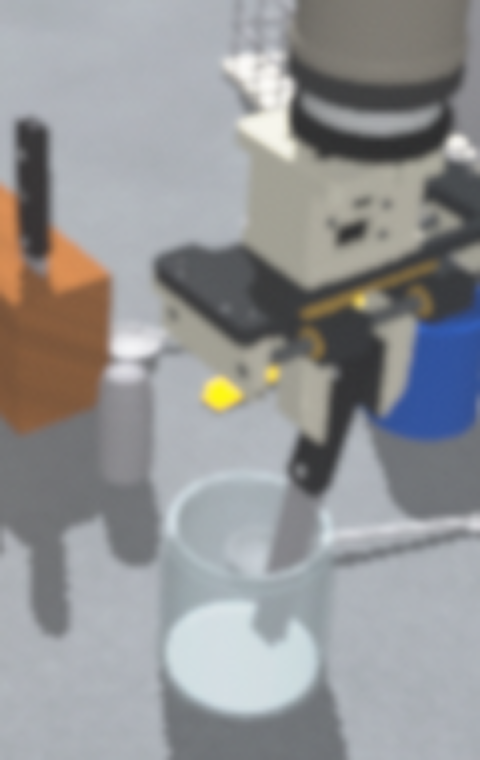

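Call:
step_arm(moves=[[[0, 0.002, 0, 0], [0, 0.002, 0, 0], [0, 0, 0, 0]]], hand=0.42)

```text
time: 31.28
tool_pos: [0.5943, -0.1715, 0.1493]
tool_rot: [3.141, 0.0, 1.822]
contact_force: [-0.4, 0.3, -0.1]
opening: 0.0383
```

Call:
step_arm(moves=[[[0, 0.001, 0, 0], [0, 0.001, 0, 0], [0, 0, 0, 0]]], hand=0.48)

```text
time: 31.53
tool_pos: [0.596, -0.171, 0.1493]
tool_rot: [3.141, -0.0, 1.822]
contact_force: [-0.9, -0.3, 0.6]
opening: 0.0441
```

```bash
python3 o.py wrist w22 170 100 370 300 4; python3 o.py side s22 240 150 360 340 4
```

```text
{'time': np.float64(31.5333), 'tool_pos': array([ 0.596 , -0.171 ,  0.1493]), 'tool_rot': array([ 3.1415, -0.    ,  1.8219]), 'contact_force': array([-0.9315, -0.2618,  0.5764]), 'torque': array([-0.078 ,  0.0329,  0.0432]), 'opening': np.float64(0.0441)}
tool-frame force x,y [-0.02 -0.97]
{'time': np.float64(31.5833), 'tool_pos': array([ 0.5959, -0.1711,  0.1493]), 'tool_rot': array([ 3.1415, -0.    ,  1.8219]), 'contact_force': array([-0.5247,  0.3634,  0.2337]), 'torque': array([-0.015 ,  0.0965, -0.0083]), 'opening': np.float64(0.044)}
tool-frame force x,y [ 0.48 -0.42]
```

View pics/w22.png

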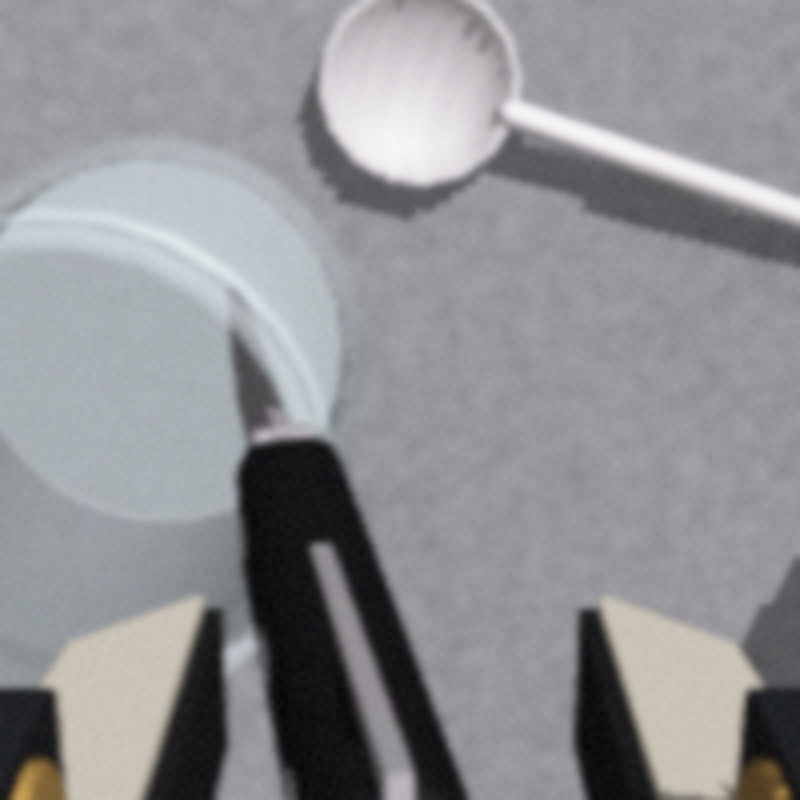

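View pics/s22.png

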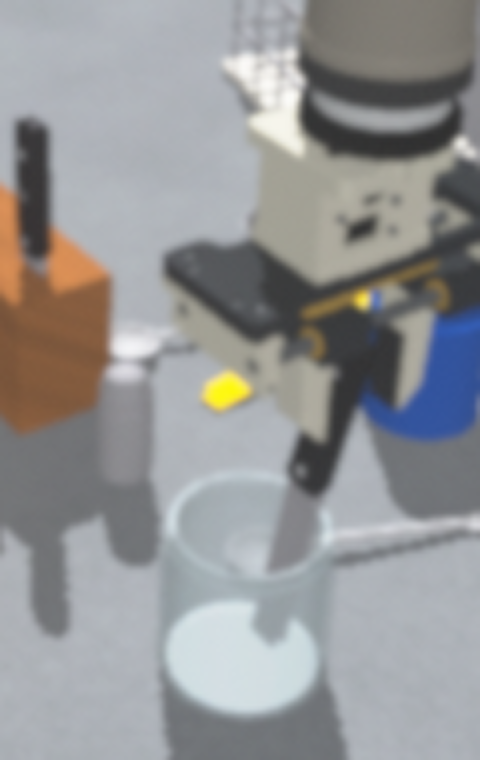

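Call:
step_arm(moves=[[[0, 0, 0, 0], [0, 0, -0.005, 0], [0, 0, -0.015, 0], [0, 0, -0.025, 0], [0, 0, -0.03, 0], [0, 0, -0.03, 0], [0, 0, -0.03, 0], [0, 0, 0, 0]]], hand=0.6)

```text
time: 32.3
tool_pos: [0.5978, -0.1719, 0.2919]
tool_rot: [3.132, 0.007, 1.822]
contact_force: [0.3, -0.1, 1.1]
opening: 0.0551
```

Call:
step_arm(moves=[[[-0.03, -0.03, 0, 0], [-0.03, -0.03, 0, 0], [-0.03, -0.03, 0, 0], [0, -0.03, 0, 0], [0, -0.03, 0, 0], [0, -0.02, 0, 0], [0, 0, 0, 0]]])

```text
time: 32.88
tool_pos: [0.4515, -0.2996, 0.2848]
tool_rot: [-3.14, 0.0, 1.819]
contact_force: [0.6, -0.6, 0.1]
opening: 0.0552
```

```bash
python3 o.py side s23; python3 o.py top t23 180 130 420 310 3
```

```text
{'time': np.float64(32.8833), 'tool_pos': array([ 0.4515, -0.2996,  0.2848]), 'tool_rot': array([-3.1404e+00,  1.0000e-04,  1.8187e+00]), 'contact_force': array([ 0.5654, -0.5616,  0.0527]), 'torque': array([-0.0906,  0.0169, -0.0169]), 'opening': np.float64(0.0552)}
tool-frame force x,y [-0.68  0.41]
{'time': np.float64(32.9333), 'tool_pos': array([ 0.4534, -0.2992,  0.2849]), 'tool_rot': array([3.1412e+00, 5.0000e-04, 1.8192e+00]), 'contact_force': array([ 0.3974, -0.538 ,  0.1834]), 'torque': array([-0.0423, -0.0222, -0.0365]), 'opening': np.float64(0.0548)}
tool-frame force x,y [-0.62  0.25]
```

View pics/s23.png

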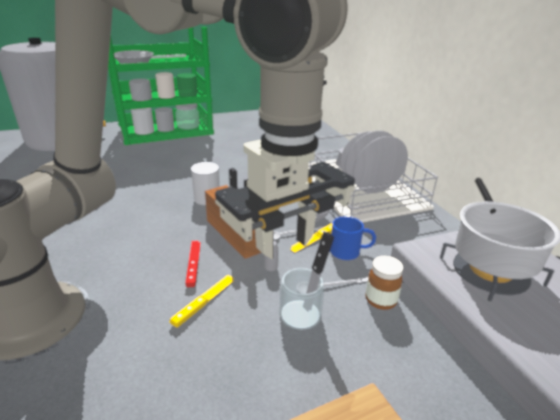

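View pics/t23.png

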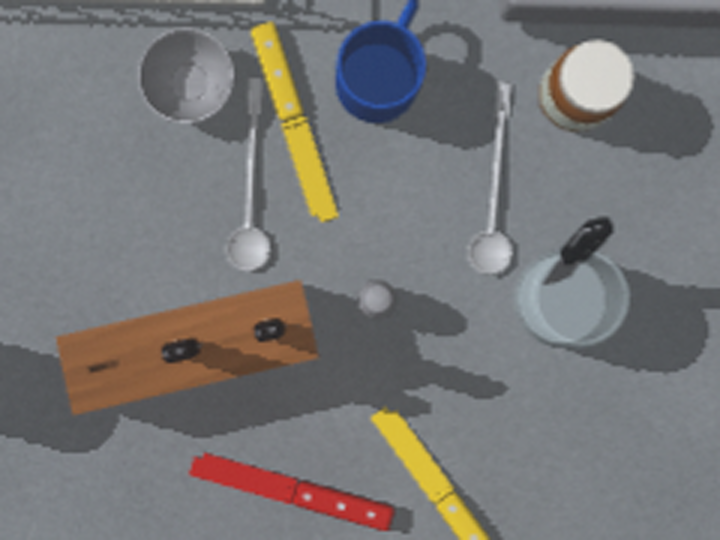

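```bash
python3 -c "
from cell import robot
print(robot.hand_in())"
```

```text
the job is handed in; nothing more can be done
None
```

I rocked all three knives, found one loose, and moved it into the jar. I handed the job in at about 33 s.

**Rocking:** I pushed each handle both ways along the row, stopping once it came up solid.

| Slot | Result | Furthest push each way |
|---|---|---|
| −75 mm | sound; solid after only the blade's lean | about 3 N |
| 0 mm (middle) | sound; solid after only the blade's lean | 6.9 N one way, 4.5 N the other |
| +75 mm (tin end) | loose; swung visibly, about 8 mm further each way at fingertip height before coming up solid | 2.9 N one way, 5 N the other |

The first push on the middle knife went to 6.9 N, and the loose knife's second push to about 5 N. Both are above the 2 to 3 N recommended, but below the 9 N harm level.

**Moving the loose knife:** I drew it straight up, carried it around the other two knives and lowered it into the jar. It touched the jar floor with 7.6 N for a moment. I then eased it over on a finger until it leaned on the rim.

**Last checks:** The final side and top pictures show:
- the knife standing blade down in the jar, leaning on the rim, with the gripper clear;
- the jar where it was;
- the other two knives in their slots at their starting positions. I judged this from the pictures and did not measure their height separately.

**One thing that disagrees:** The red and yellow decoy knives fell over by themselves within the first 2 s, before the arm came near them. Spoon1 sits a few mm from where it started, probably because the falling yellow one knocked it. I left it there.

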